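Load the key tray and slide it home under the low shelf

ROBOT

A 6-joint arm with a two-finger parallel gripper is mounted at the origin on the work surface. World frame = base frame: x ahead of the robot, y to its left, z up, the work surface at z = 0. Lengths are in m, angles in degrees, forces in N, time in s.
With the tool pointing down it reaches from about 0.35 to 0.875 m from the base axis. Payload 4.2 kg.
Tool frame: the origin (TCP) lies on the centre line of the jaws, within the pads' length; the fingertips stand 19 mm ahead of it and the grasp point (between the pads) is the TCP; x points along the fingers, y is the direction in which the jaws open and shut, and the axes are right-handed (so a half turn about x gives the same grasp; the last joint's range is limited). The gripper opens to 87 mm and grips with 3 to 60 N. Pads are 19 mm wide; open, the fingers measure 117 mm over their backs; the gripper's body (75 mm by 190 mm) begins 51 mm behind the grasp point.
Start: joints at [-61.73, 22.042, 0.453, 0, -68.411, -14.817], TCP at [0.145, -0.608, 0.242] pointing down, gripper open.
Joint ranges: [-179.83, 179.83], [-69.29, 118.12], [-61.27, 80.66], [-181.25, 117.63], [-171.15, -9.14], [-177.46, 177.46]. Speed limits (degrees/s): [159.86, 159.86, 180, 180, 180, 180].

INTERFACE

Orientations are given as a 3x3 rotation matrix whose columns are the frame's x, y, z axes.
In Python, from station import r, viewer, job, spotter gives the robot as it stands.
- The arm moves only by the tool play_rows, never from a script. Its argument "commands" is a list of rows, each an object of numbers: "fingers": the gripper command: -1 is fully open, 1 is shut, values between are in proportion; "tx", "ty", "tz": the shift along the tool's x, y, z normalised to -1 to 1, where 1 is 750 mm; "ax", "ay", "az": the turn, a rotation vector about the tool's x, y, z normalised to -1 to 1, where 1 is pi rad. In form: [{"fingers": .., "tx": .., "ty": .., "tz": .., "ax": .., "ay": .., "az": ..}, ...]. A call has 1 to 5 rows; each row is the pose to reach, as a shift and turn from the pose commanded when the call began, along the tool's axes at that moment, turning the shorter way round; what a row does not reach only later rows make up. A row lasts 1/12 s, in which the tool goes at most 41.7 mm and 7.16 degrees, less where a joint would pass 70% of its speed; a pose out of reach is approached as far as the arm can. A call with a number of a shift or a turn outside -1 to 1 is refused whole. A call with a gripper value outside its range is refused whole. The fingers move at their own pace and stop on an object; the grip force is fixed at half the most. Time passes only in rows, so rows that repeat a pose let the fingers close. It gives the time, the measured TCP pose, the force and the opening at its end, in the units of the state.
- r.sense(): the state, without advancing time (a new reading comes with each control period).
- viewer.capture(name): name is "side" or "top" or "wrist"; returns a dict with "image" (480x640x3 uint8, red, green, blue), "fx", "fy", "cx", "cy" (pixels), "R" (3x3) and "t" (3): a world point X has camera coordinates R X + t; the wrist camera has in their place "mount" (4x4, takes a point from camera to tool coordinates, whose origin is the TCP and whose axes are the tool frame's). Camera axes: x right, y down, z forward; pixel columns grow to the right and rows downward; lengths in m; the calibration is good to about 2 mm. A picture is of the moment at which its call begins: read the wrist's pose just before it. There is no depth.
- job.finish_job(): hands the job in, once; it reports no verdict.
Trained networks look in a picture, given as the dict that the camera call returned (one of the last four; its "shot" number tells which), for a name from the list of things; names that differ only in an ending like _2 or _b are one class to them, and where a whole thing is asked for, a point or a joint stands for the part that bears it (a point fixed in the world has none). Each returns a list of dicts, best first, with "score" (0 to 1); they miss things now and then, are a little off and sometimes report something else, mostly with a low value. They report only what shows in the picture. A call takes as long as a camera call. They do not tell look-alikes from the thing itself.
- spotter.find_in(name, picture): "uv" ([column, row] in pixels, amid what is visible of it).
- spotter.silhouettes(name, picture): "region" (480x640 bool, what is visible of it) and "uv" ([column, row] in pixels, amid what is visible of it).
The state is a dict: "time_s": time; "joints": joint angles; "joint_velocities": joint speeds; "effort": joint torques, N m; "tcp_pos": TCP position; "ee_rot": TCP orientation; "wrist_force": force on the tool from outside, world axes, zero at the start; "moment": the same for the moment, N m; "gripper_width": opening from 0.0 (shut) to 1.0 (fully open).
Only numpy, scipy, OpenCV 4.12 (cv2) and the standard library are available. Lean on these libraries where they do the work, as an engineer would, in place of code of your own. Each camera call takes 0.05 s, during which the arm holds its last target. There are 200 camera calls.

TASK

Set the small corked jar (the shorter of the two) upright on the free half of the acrylic tray, beside the orange earbuds case, lowering it rather than dropping it. Then slide the loaded tray by its handle straight in under the middle of the low shelf until it rests snugly against the sprung bumper hidden at the back: press the bumper in a little, do not ram it, and let go. Keep jar and case on the tray, do not hit the hanging keys, and leave everything else where it stands.

Things in the scene. Friction and masses are not known exactly. Their poses are not given: they have to be found in the camera images.
- shelf: Low white-painted beech shelf, fixed. Origin on the table straight below the middle of its front edge; +x runs inwards under the shelf, y along the edge, z up. Board 370 mm wide (y), 190 mm deep (x 0 to 190), underside 66 mm and top 90 mm above the table. Four 18 mm posts at y = +-176 mm. A tray going straight in along y = 0 meets only the bumper at the back.
- shelf_lip (a point): Top middle of the shelf's front lip (8 mm thick, 105 mm above the table; axes as the shelf's). With the tray against the bumper the centre of its handle is 10 to 28 mm in front of the front edge (shelf x = 0), so an upright gripper hits the lip or board; a tool leaning back towards the robot by about 35 degrees clears them.
- shelf_strip (a point): Underside middle of the magnetic steel strip that runs under the front of the board (x 6 to 26 mm), 60 mm above the table: the lowest clearance on the way in. Axes as the shelf's.
- bumper_zone (a point): Fixed point in the middle of where the bumper's face may stand: shelf x = 101 mm, 12 mm above the table. The true face is set anew each time, anywhere from x = 92 to 110 mm, and is not measured: feel for it. Rubber bar 80 mm wide (y), 5 to 19 mm above the table, sprung along x: 1.7 N per mm, damped, 8 mm travel, then solid.
- tray: Loose clear acrylic tray on the table, about 0.24 kg (varies); loaded it drags with a few newtons. Origin: underside, middle of the pan; +x goes in first. Pan 90 (x) by 140 (y), 16 mm high, walls 4 mm, inner floor 4 mm up. Beech handle block 16 (x) by 26 (y), 2 to 39 mm above the table, centred at x = -75 mm, joined by a neck 12 mm wide and 14 mm high.
- tray_grip (a point): Middle of the tray's handle block, 26 mm above the table, at x = -75 mm, y = 0 in the tray's frame; axes as the tray's.
- jar: The small frosted glass jar with a cork stopper, loose, about 0.09 kg, 42 mm diameter, straight sides up to 38 mm, 52 mm high in all. Origin: centre of its underside. On the tray its top is 56 mm above the table.
- case: Orange silicone earbuds case, loose, 44 mm (x) by 56 mm (y) by 26 mm high, about 0.05 kg, lying flat in the +y half of the tray. Origin: centre of its underside.
- keys: Three keys hanging in a row from the magnetic strip near one end of the shelf (fixed), from 59 mm down to about 10 mm above the table. Origin: on the table below the key nearest the middle of the shelf; the other two hang 21 and 42 mm farther along the shelf's +y. Must not be hit.
- tall_jar: Taller frosted jar of the same kind, 48 mm diameter, 88 mm high: a bystander, too tall for the shelf. Origin: centre of its underside.
- cup: White ceramic cup, 72 mm diameter, 75 mm high, bystander. Origin: centre of its underside.
- tin: Flat round aluminium tin, 68 mm diameter, 45 mm high, bystander. Origin: centre of its underside.
- elephant: White ceramic elephant, about 100 mm long and 62 mm high, standing on the shelf board, bystander. Origin: underside, between its feet.
- planter: Small terracotta pot, 60 mm diameter, 50 mm high, on the shelf board, bystander. Origin: centre of its underside.
Mind the look-alikes: they are no part of the job. Of the things like the case, leave any that is turquoise; of the rest the larger one is meant. Several things have the shape of the tray; the one meant has the colours described above.

How it is judged:
By the outcome, as a careful person would: the job done as asked, in the order asked, and still so for the second after the job is handed in, with the robot touching nothing.
It also fails if it takes over 64 s, if anything falls off the work surface, if the arm or the gripper's body presses on something with over 40 N, if the wrist force passes 120 N, or if a joint passes its speed limit or range.

## Working session

There is one attempt and no reset: what is moved stays moved. The work goes in short steps, Python scripts to look and compute and a tool call to move; the robot and the scene stay as the last step left them, time stands still between calls to the robot, and variables do not carry over. Pictures are saved under pics/ and viewed, about 8 in all and at most 12, crops included, and the job is handed in when it is done.

Besides the shell and the picture viewer there is one more tool, called after ">>>" by a JSON object that holds its "method" and its "body". play_rows: Moves the arm, as the interface text tells. Its arguments: {"type":"object","properties":{"commands":{"type":"array"}},"required":["commands"]}

```bash
ls; mkdir -p pics; python3 - <<'E'
from station import r, viewer, job, spotter
import cv2,numpy as np
s=r.sense();print(s['time_s'],s['tcp_pos'],np.round(s['ee_rot'],3).tolist(),s['gripper_width'])
ims=[]
for c in ['top','side']:
    p=viewer.capture(c)
    print(c,p['fx'],p['fy'],p['cx'],p['cy'],np.round(p['R'],4).tolist(),np.round(p['t'],4).tolist())
    cv2.imwrite(f'pics/{c}0.png',p['image'][:,:,::-1])
    for n in ['shelf','tray','jar','case','keys','tall_jar','cup','tin','elephant','planter','tray_grip','shelf_lip']:
        print(n,[(np.round(d['uv']).astype(int).tolist(),round(d['score'],2)) for d in spotter.find_in(n,p)][:5])
E
```

```text
pics
0.0 [ 0.14529876 -0.60728991  0.24044149] [[-0.001, -0.232, 0.973], [0.002, 0.973, 0.232], [-1.0, 0.002, -0.0]] 0.9981764000183357
top 523.1728741831596 523.1728741831596 316.8489627548868 246.26117595940602 [[0.0002, -1.0, -0.0026], [-0.9884, 0.0002, -0.1517], [0.1517, 0.0026, -0.9884]] [0.0099, 0.5994, 1.0338]
shelf [([309, 171], 0.74)]
tray [([364, 361], 0.82), ([307, 272], 0.75)]
jar [([176, 335], 0.93)]
case [([262, 346], 0.85), ([231, 286], 0.7), ([284, 269], 0.59)]
keys []
tall_jar [([471, 329], 0.81)]
cup [([124, 276], 0.97), ([510, 273], 0.18)]
tin [([509, 270], 0.94), ([177, 338], 0.33)]
elephant [([336, 154], 0.85)]
planter [([256, 168], 0.9)]
tray_grip [([362, 363], 0.69), ([306, 271], 0.61)]
shelf_lip [([309, 168], 0.32)]
side 473.14152018203686 473.14152018203686 318.04469438435785 241.06976891186667 [[0.9757, -0.2183, -0.0208], [-0.1428, -0.5602, -0.8159], [0.1665, 0.799, -0.5778]] [-0.5496, 0.1545, 0.8934]
shelf [([412, 246], 0.68), ([424, 222], 0.59)]
tray [([306, 268], 0.9), ([222, 323], 0.68)]
jar [([231, 206], 0.53)]
case [([234, 251], 0.92), ([300, 250], 0.86), ([282, 228], 0.6), ([413, 248], 0.4)]
keys []
tall_jar [([275, 394], 0.85), ([426, 222], 0.7)]
cup [([277, 174], 0.77), ([231, 205], 0.39)]
tin [([362, 445], 0.89), ([303, 252], 0.37)]
elephant []
planter [([387, 189], 0.71), ([305, 251], 0.22)]
tray_grip [([309, 267], 0.81), ([223, 319], 0.56), ([414, 246], 0.38)]
shelf_lip [([414, 248], 0.76)]
```

View pics/top0.png

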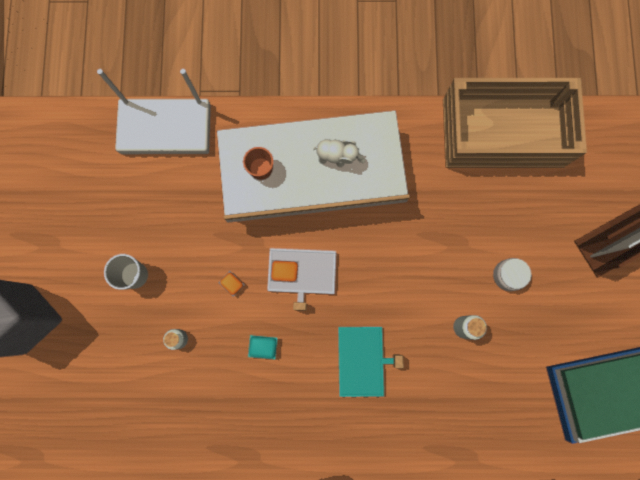

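View pics/side0.png

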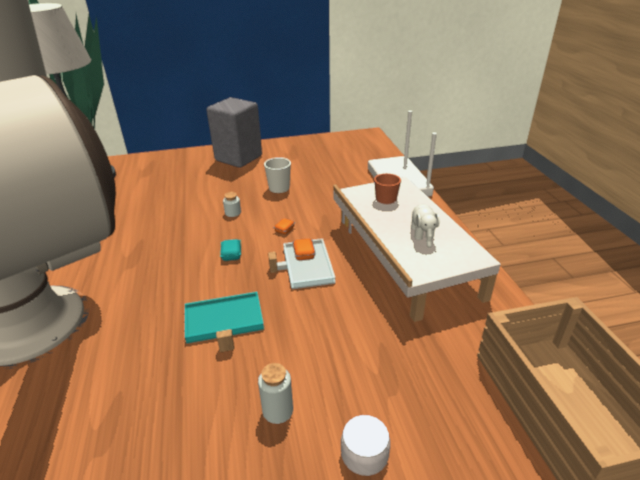

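Look-alikes: jars at top px (174,340) small and (470,328) tall; trays (303,271) clear and (361,361) turquoise; cases (284,271) orange on the tray, (231,284) smaller orange loose, (262,347) turquoise. I choose jar (174,340), tray (303,271), case (284,271). Now I fit the poses to the silhouettes.

```bash
cat > h.py <<'E'
from station import r, viewer, job, spotter
import cv2,numpy as np
from scipy.optimize import minimize
def box(x0,x1,y0,y1,z0,z1): return np.array([[x,y,z] for x in(x0,x1) for y in(y0,y1) for z in(z0,z1)])/1000
def cyl(rad,z0,z1):
    a=np.linspace(0,2*np.pi,24,endpoint=False); return np.array([[rad*np.cos(t),rad*np.sin(t),z] for t in a for z in(z0,z1)])/1000
M={'shelf':[box(0,190,-185,185,66,90),box(0,8,-185,185,66,105)],
 'tray':[box(-45,45,-70,70,0,16),box(-83,-67,-13,13,2,39),box(-70,-45,-6,6,0,14)],
 'jar':[cyl(21,0,38),cyl(14,38,52)],'case':[box(-22,22,-28,28,0,26)]}
def ext(p):
    if 'R' in p: return np.array(p['R']),np.array(p['t'])
    T=np.array(p['mount']);s=p['state'];W=np.eye(4);W[:3,:3]=s['ee_rot'];W[:3,3]=s['tcp_pos'];W=np.linalg.inv(W@T);return W[:3,:3],W[:3,3]
def cap(c):
    s=r.sense();p=viewer.capture(c);p['state']=s;return p
def proj(p,X):
    R,t=ext(p);c=X@R.T+t;return np.c_[p['fx']*c[:,0]/c[:,2]+p['cx'],p['fy']*c[:,1]/c[:,2]+p['cy']]
def ray(p,uv,z):
    R,t=ext(p);o=-R.T@t;d=R.T@np.array([(uv[0]-p['cx'])/p['fx'],(uv[1]-p['cy'])/p['fy'],1]);return o+d*(z-o[2])/d[2]
def mat(q,z=0):
    c,s=np.cos(q[2]),np.sin(q[2]);return np.array([[c,-s,0],[s,c,0],[0,0,1]]),np.array([q[0],q[1],z])
def render(p,n,q,z=0):
    m=np.zeros((480*4,640*4),np.uint8);R,t=mat(q,z)
    for b in M[n]:
        cv2.fillConvexPoly(m,cv2.convexHull((proj(p,b@R.T+t)*4+1.5).round().astype(np.int32)),255)
    return cv2.resize(m,(640,480),interpolation=cv2.INTER_AREA)/255.
def fit(n,obs,q0,z=0,hull=False):
    ms=[]
    for p,reg in obs:
        m=reg.astype(np.uint8)
        if hull:
            k=cv2.convexHull(np.argwhere(m)[:,::-1].astype(np.int32));cv2.fillConvexPoly(m,k,1)
        ms.append((p,cv2.GaussianBlur(m.astype(float),(0,0),1.)))
    def f(q): return sum(((cv2.GaussianBlur(render(p,n,q,z),(0,0),1.)-m)**2).sum()/m.sum() for p,m in ms)
    best=minimize(f,q0,method='Nelder-Mead',options=dict(initial_simplex=np.array(q0)+np.array([[0,0,0],[.015,0,0],[0,.015,0],[0,0,.08]]),xatol=1e-4,fatol=1e-5))
    return best.x,best.fun
def near(n,p,uv):
    return min(spotter.silhouettes(n,p),key=lambda d:np.hypot(*(np.array(d['uv'])-uv)))
E
python3 - <<'E'
from h import *
t=cap('top');s=cap('side')
for n,u,v,z,q in [('shelf',(309,171),(412,246),0,.07),('tray',(303,271),(306,268),0,0),('jar',(174,340),(231,206),0,0),('case',(284,271),(303,250),.004,0)]:
    a=near(n,t,u);b=near(n,s,v);g=ray(t,a['uv'],z+.03)
    q0=[g[0]-(.09 if n=='shelf' else 0),g[1],q]
    for name,o in(('top',[(t,a['region'])]),('side',[(s,b['region'])]),('both',[(t,a['region']),(s,b['region'])])):
        x,f=fit(n,o,q0,z,n=='shelf');print(n,name,x[:2].round(4),np.degrees(x[2]).round(1),round(f,3),[int(o_[1].sum()) for o_ in o])
E
```

```text
shelf top [0.6667 0.0108] 6.6 0.002 [15099]
shelf side [ 0.662  -0.0384] 4.5 0.11 [9984]
shelf both [0.665  0.0093] 6.1 0.18 [15099, 9984]
tray top [0.5526 0.0438] -2.8 0.204 [2515]
tray side [0.5509 0.0411] -2.5 0.187 [1900]
tray both [0.5517 0.0431] -2.6 0.4 [2515, 1900]
jar top [0.411  0.3022] 1.3 0.002 [429]
jar side [0.4093 0.3035] 4.5 0.009 [354]
jar both [0.4099 0.3022] 4.1 0.018 [429, 354]
case top [0.551  0.0793] -3.7 0.009 [580]
case side [0.5496 0.0798] -4.3 0.083 [434]
case both [0.5508 0.0798] -3.3 0.099 [580, 434]
```

```bash
python3 - <<'E'
from h import *
t=cap('top');s=cap('side')
a=near('tray',t,(303,271))['region']|near('case',t,(284,271))['region'];b=near('tray',s,(306,268))['region']|near('case',s,(303,250))['region']
M['tray'].append(box(-22,22,8,64,4,30))
q={}
for name,o in(('top',[(t,a)]),('side',[(s,b)]),('both',[(t,a),(s,b)])):
    x,f=fit('tray',o,[.551,.043,-.04]);print(name,x[:2].round(4),np.degrees(x[2]).round(1),round(f,3))
q['tray']=x;q['shelf']=np.array([.6667,.0108,np.radians(6.6)]);q['jar']=[.41,.3022,0]
im=t['image'][:,:,::-1].copy();K=4
im=cv2.resize(im[100:370,150:430],None,fx=2.8,fy=2.2,interpolation=cv2.INTER_CUBIC)
for n in q:
    R,T=mat(q[n])
    for bx in M[n]:
        if len(bx)>8: continue
        P=(proj(t,bx@R.T+T)-[150,100])*[2.8,2.2]
        for i in range(8):
            for j in range(i):
                if bin(i^j).count('1')==1: cv2.line(im,tuple(P[i].astype(int).tolist()),tuple(P[j].astype(int).tolist()),(255,0,0),1)
cv2.imwrite('pics/ov.png',im)
E
```

```text
top [0.5521 0.0439] -2.4 0.013
side [0.5517 0.0405] -3.0 0.017
both [0.552  0.0425] -2.5 0.034
```

View pics/ov.png

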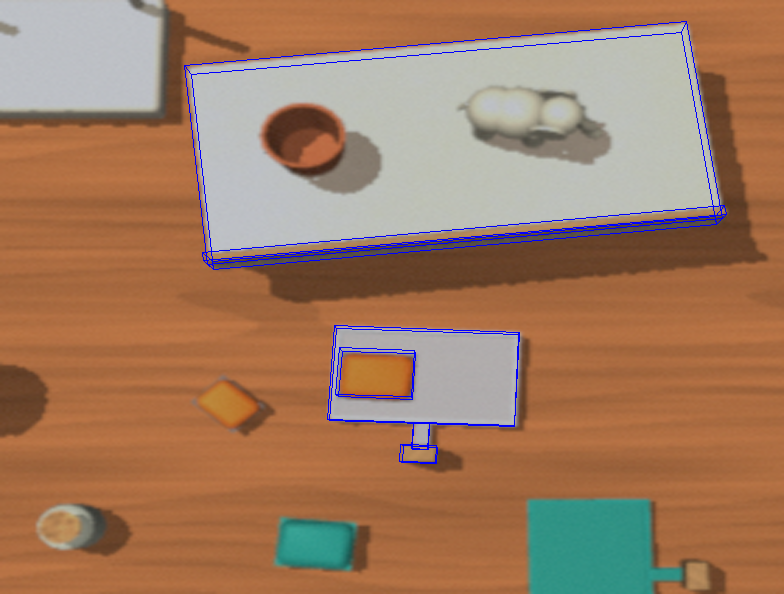

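The overlay fits. In the picture, the clear tray's pan is at crop (425,375), with its handle at (418,453). The orange case is on its left (+y) half, and the small jar is at (68,527). The shelf yaw is about 6.3°. Now I start moving.

```bash
cat >> h.py <<'E'
from scipy.spatial.transform import Rotation as Ro
def go(pos,yaw=0,lean=0):
    s=r.sense();R0=np.array(s['ee_rot']);b,l=np.radians([yaw,lean])
    Rz=Ro.from_euler('z',b).as_matrix()
    Rg=Rz@np.array([[np.sin(l),0,np.cos(l)],[0,1,0],[-np.cos(l),0,np.sin(l)]])
    d=R0.T@(np.array(pos)-s['tcp_pos']);v=Ro.from_matrix(R0.T@Rg).as_rotvec()
    print('t=%.2f'%s['time_s'],'tcp',np.round(s['tcp_pos'],4),'T',(d/.75).round(4),'A',(v/np.pi).round(4),'F',np.round(s['wrist_force'],1),'w %.3f'%s['gripper_width'])
E
python3 -c "
from h import *
go([.42,-.25,.24],-2.5)"
```

```text
t=2.10 tcp [ 0.1454 -0.6078  0.2416] T [0.0021 0.3789 0.467 ] A [0.0886 0.     0.    ] F [ 0.  -0.3 -0.3] w 1.002
```

>>> {"method": "play_rows", "body": {"commands": [{"fingers": -1, "tx": 0, "ty": 0.379, "tz": 0.467, "ax": 0.0886, "ay": 0, "az": 0}, {"fingers": -1, "tx": 0, "ty": 0.379, "tz": 0.467, "ax": 0.0886, "ay": 0, "az": 0}, {"fingers": -1, "tx": 0, "ty": 0.379, "tz": 0.467, "ax": 0.0886, "ay": 0, "az": 0}, {"fingers": -1, "tx": 0, "ty": 0.379, "tz": 0.467, "ax": 0.0886, "ay": 0, "az": 0}, {"fingers": -1, "tx": 0, "ty": 0.379, "tz": 0.467, "ax": 0.0886, "ay": 0, "az": 0}]}}

```text
time_s: 2.52
tcp_pos: [0.2706, -0.4442, 0.2417]
ee_rot: [[0.0, 0.044, 0.999], [-0.0, 0.999, -0.044], [-1.0, -0.0, 0.0]]
wrist_force: [1.3, -0.2, -0.6]
gripper_width: 0.999
```

```bash
python3 -c "
from h import *
go([.42,-.25,.24],-2.5);go([.41,.302,.2],-2.5)"
```

```text
t=2.52 tcp [ 0.2706 -0.4442  0.2417] T [0.0022 0.2675 0.1875] A [-0.0002  0.0001  0.0001] F [ 1.3 -0.2 -0.6] w 0.999
t=2.52 tcp [ 0.2706 -0.4442  0.2417] T [0.0553 1.0022 0.1416] A [-0.0002  0.0001  0.0001] F [ 1.3 -0.2 -0.6] w 0.999
```

>>> {"method": "play_rows", "body": {"commands": [{"fingers": -1, "tx": 0, "ty": 0.27, "tz": 0.19, "ax": 0, "ay": 0, "az": 0}, {"fingers": -1, "tx": 0, "ty": 0.27, "tz": 0.19, "ax": 0, "ay": 0, "az": 0}, {"fingers": -1, "tx": 0, "ty": 0.27, "tz": 0.19, "ax": 0, "ay": 0, "az": 0}, {"fingers": -1, "tx": 0, "ty": 0.27, "tz": 0.19, "ax": 0, "ay": 0, "az": 0}, {"fingers": -1, "tx": 0, "ty": 0.27, "tz": 0.19, "ax": 0, "ay": 0, "az": 0}]}}

```text
time_s: 2.93
tcp_pos: [0.398, -0.2789, 0.242]
ee_rot: [[0.001, 0.043, 0.999], [-0.0, 0.999, -0.043], [-1.0, -0.0, 0.001]]
wrist_force: [0.1, -1.0, 0.2]
gripper_width: 1.003
```

>>> {"method": "play_rows", "body": {"commands": [{"fingers": -1, "tx": 0, "ty": 0.6, "tz": 0.03, "ax": 0, "ay": 0, "az": 0}, {"fingers": -1, "tx": 0, "ty": 0.6, "tz": 0.03, "ax": 0, "ay": 0, "az": 0}, {"fingers": -1, "tx": 0, "ty": 0.6, "tz": 0.03, "ax": 0, "ay": 0, "az": 0}, {"fingers": -1, "tx": 0, "ty": 0.6, "tz": 0.03, "ax": 0, "ay": 0, "az": 0}, {"fingers": -1, "tx": 0, "ty": 0.6, "tz": 0.03, "ax": 0, "ay": 0, "az": 0}]}}

```text
time_s: 3.35
tcp_pos: [0.4164, -0.0713, 0.242]
ee_rot: [[0.001, 0.044, 0.999], [0.0, 0.999, -0.044], [-1.0, 0.0, 0.001]]
wrist_force: [1.4, 0.1, 0.3]
gripper_width: 0.999
```

>>> {"method": "play_rows", "body": {"commands": [{"fingers": -1, "tx": 0, "ty": 0.6, "tz": 0.03, "ax": 0, "ay": 0, "az": 0}, {"fingers": -1, "tx": 0, "ty": 0.6, "tz": 0.03, "ax": 0, "ay": 0, "az": 0}, {"fingers": -1, "tx": 0, "ty": 0.6, "tz": 0.03, "ax": 0, "ay": 0, "az": 0}, {"fingers": -1, "tx": 0, "ty": 0.6, "tz": 0.03, "ax": 0, "ay": 0, "az": 0}, {"fingers": -1, "tx": 0, "ty": 0.6, "tz": 0.03, "ax": 0, "ay": 0, "az": 0}]}}

```text
time_s: 3.77
tcp_pos: [0.4357, 0.1363, 0.2421]
ee_rot: [[0.001, 0.043, 0.999], [0.001, 0.999, -0.043], [-1.0, 0.001, 0.001]]
wrist_force: [1.2, -0.5, 0.4]
gripper_width: 0.999
```

```bash
python3 -c "
from h import *
go([.41,.302,.15],-2.5)"
```

```text
t=3.77 tcp [0.4357 0.1363 0.2421] T [ 0.123   0.2191 -0.0438] A [ 0.0002  0.0004 -0.0002] F [ 1.2 -0.5  0.4] w 0.999
```

>>> {"method": "play_rows", "body": {"commands": [{"fingers": -1, "tx": 0.123, "ty": 0.219, "tz": -0.044, "ax": 0, "ay": 0, "az": 0}, {"fingers": -1, "tx": 0.123, "ty": 0.219, "tz": -0.044, "ax": 0, "ay": 0, "az": 0}, {"fingers": -1, "tx": 0.123, "ty": 0.219, "tz": -0.044, "ax": 0, "ay": 0, "az": 0}, {"fingers": -1, "tx": 0.123, "ty": 0.219, "tz": -0.044, "ax": 0, "ay": 0, "az": 0}, {"fingers": -1, "tx": 0.123, "ty": 0.219, "tz": -0.044, "ax": 0, "ay": 0, "az": 0}]}}

```text
time_s: 4.18
tcp_pos: [0.4092, 0.3023, 0.1475]
ee_rot: [[-0.001, 0.041, 0.999], [-0.001, 0.999, -0.041], [-1.0, -0.001, -0.001]]
wrist_force: [-0.1, -1.0, -0.1]
gripper_width: 0.998
```

```bash
python3 - <<'E'
from h import *
w=cap('wrist');cv2.imwrite('pics/w1.png',w['image'][:,:,::-1])
print(np.round(w['mount'],3).tolist())
for d in spotter.silhouettes('jar',w)[:2]:
    print(d['uv'],d['score'],d['region'].sum());
    x,f=fit('jar',[(w,d['region'])],[.41,.302,0]);print(x,f)
go([.41,.302,.036],-2.5)
E
```

```text
[[0.0, -0.294, 0.956, -0.142], [1.0, -0.001, -0.001, -0.0], [0.001, 0.956, 0.294, -0.081], [0.0, 0.0, 0.0, 1.0]]
[316.9, 243.0] 0.91 2904
[0.40759064 0.30328617 0.05114238] 0.025359763573573734
t=4.28 tcp [0.4091 0.3018 0.147 ] T [0.1481 0.0007 0.0015] A [ 0.0012 -0.0007  0.0009] F [-0.3 -0.8  0.6] w 0.996
```

View pics/w1.png

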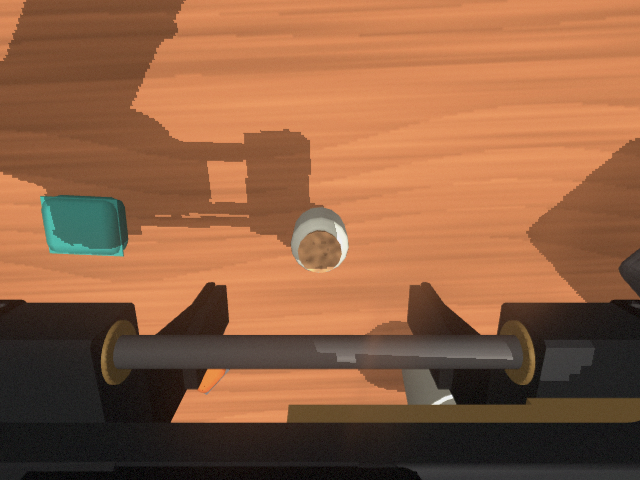

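The wrist view shows the small corked jar at (320,240), midway between the open jaws, with the turquoise case well clear at (85,225). I descend and grip.

>>> {"method": "play_rows", "body": {"commands": [{"fingers": -1, "tx": 0.05, "ty": 0, "tz": 0.0, "ax": 0, "ay": 0, "az": 0}, {"fingers": -1, "tx": 0.09, "ty": 0, "tz": 0.0, "ax": 0, "ay": 0, "az": 0}, {"fingers": -1, "tx": 0.125, "ty": 0, "tz": 0.0, "ax": 0, "ay": 0, "az": 0}, {"fingers": -1, "tx": 0.147, "ty": 0, "tz": 0.0, "ax": 0, "ay": 0, "az": 0}, {"fingers": 0.1, "tx": 0.147, "ty": 0, "tz": 0.0, "ax": 0, "ay": 0, "az": 0}]}}

```text
time_s: 4.7
tcp_pos: [0.409, 0.2972, 0.0363]
ee_rot: [[-0.004, 0.045, 0.999], [-0.005, 0.999, -0.045], [-1.0, -0.006, -0.004]]
wrist_force: [0.3, -0.9, -0.2]
gripper_width: 0.973
```

>>> {"method": "play_rows", "body": {"commands": [{"fingers": 0.3, "tx": 0, "ty": 0, "tz": 0, "ax": 0, "ay": 0, "az": 0}, {"fingers": 0.4, "tx": 0, "ty": 0, "tz": 0, "ax": 0, "ay": 0, "az": 0}, {"fingers": 0.5, "tx": 0, "ty": 0, "tz": 0, "ax": 0, "ay": 0, "az": 0}, {"fingers": 0.5, "tx": 0, "ty": 0, "tz": 0, "ax": 0, "ay": 0, "az": 0}, {"fingers": 0.5, "tx": 0, "ty": 0, "tz": 0, "ax": 0, "ay": 0, "az": 0}]}}

```text
time_s: 5.12
tcp_pos: [0.4106, 0.3002, 0.0403]
ee_rot: [[0.001, 0.044, 0.999], [0.002, 0.999, -0.044], [-1.0, 0.002, 0.001]]
wrist_force: [0.1, 0.6, -0.5]
gripper_width: 0.631
```

```bash
python3 - <<'E'
from h import *
R,T=mat([.552,.043,np.radians(-2.5)]);print('target',R@[0,-.040,0]+T)
go([.552,.003,.14],-2.5)
E
```

```text
target [0.55025522 0.00303807 0.        ]
t=5.12 tcp [0.4106 0.3002 0.0403] T [-0.1335 -0.3874  0.2057] A [ 0.      0.0004 -0.0006] F [ 0.1  0.6 -0.5] w 0.631
```

>>> {"method": "play_rows", "body": {"commands": [{"fingers": 0.3, "tx": 0.005, "ty": 0.0015, "tz": 0, "ax": 0, "ay": 0, "az": 0}, {"fingers": 1, "tx": 0.005, "ty": 0.0015, "tz": 0, "ax": 0, "ay": 0, "az": 0}, {"fingers": 1, "tx": 0.005, "ty": 0.0015, "tz": 0, "ax": 0, "ay": 0, "az": 0}, {"fingers": 1, "tx": 0.005, "ty": 0.0015, "tz": 0, "ax": 0, "ay": 0, "az": 0}, {"fingers": 1, "tx": 0.005, "ty": 0.0015, "tz": 0, "ax": 0, "ay": 0, "az": 0}]}}

```text
time_s: 5.53
tcp_pos: [0.4104, 0.3012, 0.0354]
ee_rot: [[0.0, 0.043, 0.999], [0.001, 0.999, -0.043], [-1.0, 0.001, 0.0]]
wrist_force: [0.0, 1.6, 0.3]
gripper_width: 0.474
```

>>> {"method": "play_rows", "body": {"commands": [{"fingers": 1, "tx": 0, "ty": 0, "tz": 0, "ax": 0, "ay": 0, "az": 0}, {"fingers": 1, "tx": -0.02, "ty": 0, "tz": 0, "ax": 0, "ay": 0, "az": 0}, {"fingers": 1, "tx": -0.05, "ty": 0, "tz": 0, "ax": 0, "ay": 0, "az": 0}, {"fingers": 1, "tx": -0.1, "ty": 0, "tz": 0, "ax": 0, "ay": 0, "az": 0}, {"fingers": 1, "tx": -0.14, "ty": 0, "tz": 0, "ax": 0, "ay": 0, "az": 0}]}}

```text
time_s: 5.95
tcp_pos: [0.4098, 0.3, 0.1413]
ee_rot: [[-0.001, 0.043, 0.999], [-0.002, 0.999, -0.043], [-1.0, -0.002, -0.001]]
wrist_force: [-0.4, 1.2, -0.6]
gripper_width: 0.474
```

```bash
python3 - <<'E'
from h import *
go([.550,.003,.14],-2.5)
E
```

```text
t=5.95 tcp [0.4098 0.3    0.1413] T [ 0.0024 -0.3875  0.204 ] A [ 0.     -0.0004  0.0007] F [-0.4  1.2 -0.6] w 0.474
```

>>> {"method": "play_rows", "body": {"commands": [{"fingers": 1, "tx": 0, "ty": -0.03, "tz": 0.016, "ax": 0, "ay": 0, "az": 0}, {"fingers": 1, "tx": 0, "ty": -0.07, "tz": 0.037, "ax": 0, "ay": 0, "az": 0}, {"fingers": 1, "tx": 0, "ty": -0.115, "tz": 0.06, "ax": 0, "ay": 0, "az": 0}, {"fingers": 1, "tx": 0, "ty": -0.16, "tz": 0.084, "ax": 0, "ay": 0, "az": 0}, {"fingers": 1, "tx": 0, "ty": -0.205, "tz": 0.108, "ax": 0, "ay": 0, "az": 0}]}}

```text
time_s: 6.37
tcp_pos: [0.4841, 0.1418, 0.14]
ee_rot: [[-0.002, 0.043, 0.999], [-0.001, 0.999, -0.043], [-1.0, -0.001, -0.001]]
wrist_force: [-0.3, 1.7, -0.2]
gripper_width: 0.47
```

>>> {"method": "play_rows", "body": {"commands": [{"fingers": 1, "tx": 0, "ty": -0.045, "tz": 0.024, "ax": 0, "ay": 0, "az": 0}, {"fingers": 1, "tx": 0, "ty": -0.09, "tz": 0.047, "ax": 0, "ay": 0, "az": 0}, {"fingers": 1, "tx": 0, "ty": -0.135, "tz": 0.071, "ax": 0, "ay": 0, "az": 0}, {"fingers": 1, "tx": 0, "ty": -0.165, "tz": 0.087, "ax": 0, "ay": 0, "az": 0}, {"fingers": 1, "tx": 0, "ty": -0.182, "tz": 0.096, "ax": 0, "ay": 0, "az": 0}]}}

```text
time_s: 6.78
tcp_pos: [0.5505, 0.0011, 0.1396]
ee_rot: [[-0.002, 0.047, 0.999], [-0.001, 0.999, -0.047], [-1.0, -0.001, -0.002]]
wrist_force: [0.1, 0.1, -0.7]
gripper_width: 0.475
```

>>> {"method": "play_rows", "body": {"commands": [{"fingers": 1, "tx": 0, "ty": 0, "tz": 0, "ax": 0, "ay": 0, "az": 0}, {"fingers": 1, "tx": 0, "ty": 0, "tz": 0, "ax": 0, "ay": 0, "az": 0}]}}

```text
time_s: 6.95
tcp_pos: [0.5498, 0.0033, 0.1395]
ee_rot: [[-0.002, 0.046, 0.999], [-0.0, 0.999, -0.046], [-1.0, -0.0, -0.002]]
wrist_force: [1.0, -1.0, -0.5]
gripper_width: 0.476
```

```bash
python3 - <<'E'
from h import *
w=cap('wrist');cv2.imwrite('pics/w2.png',w['image'][:,:,::-1])
for n in('tray','case','jar'): print(n,[(np.round(d['uv']).astype(int),d['score'],d['region'].sum()) for d in spotter.silhouettes(n,w)[:3]])
go([.550,.003,.042],-2.5)
# predicted tray pan-rim and fingertips
R,T=mat([.552,.043,np.radians(-2.5)])
print(proj(w,np.array([[-.045,-.07,.016],[-.045,.07,.016],[-.083,-.013,.039],[-.083,.013,.039]])@R.T+T).round())
E
```

```text
tray [(array([366, 212]), 0.68, np.int64(15523)), (array([182,  40]), 0.68, np.int64(11844))]
case [(array([424, 237]), 0.89, np.int64(4752)), (array([575, 193]), 0.7, np.int64(3197))]
jar [(array([314, 301]), 0.89, np.int64(6791))]
t=7.15 tcp [0.5499 0.005  0.1403] T [ 0.131  -0.0027  0.0003] A [ 0.0005 -0.0002  0.    ] F [ 0.3  0.1 -1.3] w 0.471
[[275. 182.]
 [472. 181.]
 [360. 126.]
 [402. 126.]]
```

View pics/w2.png

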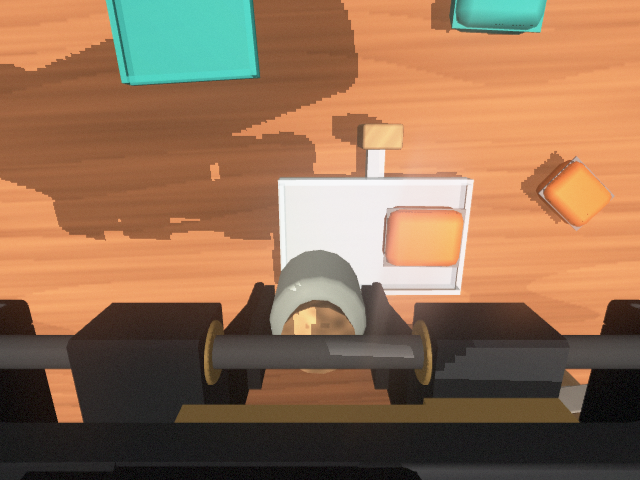

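The jar is held at (320,300) above the free half. The tray rim corners are at (279,180) and (472,180), as predicted, and the case is at (424,237), clear of the jaws. Lowering now.

>>> {"method": "play_rows", "body": {"commands": [{"fingers": 1, "tx": 0.03, "ty": 0, "tz": 0, "ax": 0, "ay": 0, "az": 0}, {"fingers": 1, "tx": 0.065, "ty": 0, "tz": 0, "ax": 0, "ay": 0, "az": 0}, {"fingers": 1, "tx": 0.1, "ty": 0, "tz": 0, "ax": 0, "ay": 0, "az": 0}, {"fingers": 1, "tx": 0.12, "ty": 0, "tz": 0, "ax": 0, "ay": 0, "az": 0}, {"fingers": 1, "tx": 0.128, "ty": 0, "tz": 0, "ax": 0, "ay": 0, "az": 0}]}}

```text
time_s: 7.57
tcp_pos: [0.5485, 0.0047, 0.0419]
ee_rot: [[-0.005, 0.042, 0.999], [-0.001, 0.999, -0.042], [-1.0, -0.001, -0.005]]
wrist_force: [-0.6, -0.1, 0.3]
gripper_width: 0.475
```

>>> {"method": "play_rows", "body": {"commands": [{"fingers": 1, "tx": 0.0, "ty": 0, "tz": 0, "ax": 0, "ay": 0, "az": 0}, {"fingers": 1, "tx": 0.001, "ty": 0, "tz": 0, "ax": 0, "ay": 0, "az": 0}, {"fingers": 1, "tx": 0.002, "ty": 0, "tz": 0, "ax": 0, "ay": 0, "az": 0}, {"fingers": 1, "tx": 0.003, "ty": 0, "tz": 0, "ax": 0, "ay": 0, "az": 0}]}}

```text
time_s: 7.9
tcp_pos: [0.5514, 0.0046, 0.0434]
ee_rot: [[0.003, 0.043, 0.999], [0.001, 0.999, -0.043], [-1.0, 0.001, 0.003]]
wrist_force: [-0.6, -0.0, -0.5]
gripper_width: 0.478
```

>>> {"method": "play_rows", "body": {"commands": [{"fingers": 1, "tx": 0.001, "ty": 0, "tz": 0, "ax": 0, "ay": 0, "az": 0}, {"fingers": 1, "tx": 0.002, "ty": 0, "tz": 0, "ax": 0, "ay": 0, "az": 0}, {"fingers": 1, "tx": 0.003, "ty": 0, "tz": 0, "ax": 0, "ay": 0, "az": 0}]}}

```text
time_s: 8.15
tcp_pos: [0.5507, 0.0042, 0.0402]
ee_rot: [[0.001, 0.044, 0.999], [0.0, 0.999, -0.044], [-1.0, 0.0, 0.001]]
wrist_force: [0.3, -0.6, -0.5]
gripper_width: 0.473
```

>>> {"method": "play_rows", "body": {"commands": [{"fingers": 1, "tx": 0.0007, "ty": 0, "tz": 0, "ax": 0, "ay": 0, "az": 0}, {"fingers": 1, "tx": 0.0014, "ty": 0, "tz": 0, "ax": 0, "ay": 0, "az": 0}]}}

```text
time_s: 8.32
tcp_pos: [0.5506, 0.0041, 0.0394]
ee_rot: [[0.0, 0.043, 0.999], [-0.0, 0.999, -0.043], [-1.0, -0.0, 0.0]]
wrist_force: [-3.1, 1.0, 8.1]
gripper_width: 0.476
```

>>> {"method": "play_rows", "body": {"commands": [{"fingers": 1, "tx": 0.0007, "ty": 0, "tz": 0, "ax": 0, "ay": 0, "az": 0}, {"fingers": 1, "tx": 0.0014, "ty": 0, "tz": 0, "ax": 0, "ay": 0, "az": 0}]}}

```text
time_s: 8.48
tcp_pos: [0.5506, 0.0041, 0.0393]
ee_rot: [[0.0, 0.043, 0.999], [-0.0, 0.999, -0.043], [-1.0, -0.0, 0.0]]
wrist_force: [-4.6, 0.7, 13.2]
gripper_width: 0.474
```

Contact: 13 N upward with the jar on the tray floor. I unload, then open the jaws a little.

>>> {"method": "play_rows", "body": {"commands": [{"fingers": 1, "tx": -0.001, "ty": 0, "tz": 0, "ax": 0, "ay": 0, "az": 0}, {"fingers": -0.03, "tx": -0.0012, "ty": 0, "tz": 0, "ax": 0, "ay": 0, "az": 0}, {"fingers": -0.1, "tx": -0.0012, "ty": 0, "tz": 0, "ax": 0, "ay": 0, "az": 0}, {"fingers": -0.15, "tx": -0.0012, "ty": 0, "tz": 0, "ax": 0, "ay": 0, "az": 0}, {"fingers": -0.15, "tx": -0.0012, "ty": 0, "tz": 0, "ax": 0, "ay": 0, "az": 0}]}}

```text
time_s: 8.9
tcp_pos: [0.5505, 0.0042, 0.0384]
ee_rot: [[-0.0, 0.044, 0.999], [-0.0, 0.999, -0.044], [-1.0, -0.0, -0.0]]
wrist_force: [-0.7, 0.5, -0.6]
gripper_width: 0.567
```

>>> {"method": "play_rows", "body": {"commands": [{"fingers": -0.15, "tx": -0.01, "ty": 0, "tz": 0, "ax": 0, "ay": 0, "az": 0}, {"fingers": -0.15, "tx": -0.03, "ty": 0, "tz": 0, "ax": 0, "ay": 0, "az": 0}, {"fingers": -0.15, "tx": -0.06, "ty": 0, "tz": 0, "ax": 0, "ay": 0, "az": 0}, {"fingers": -0.15, "tx": -0.11, "ty": 0, "tz": 0, "ax": 0, "ay": 0, "az": 0}, {"fingers": -0.15, "tx": -0.16, "ty": 0, "tz": 0, "ax": 0, "ay": 0, "az": 0}]}}

```text
time_s: 9.32
tcp_pos: [0.5496, 0.0039, 0.1594]
ee_rot: [[-0.003, 0.043, 0.999], [-0.001, 0.999, -0.043], [-1.0, -0.001, -0.003]]
wrist_force: [1.5, 0.4, -0.4]
gripper_width: 0.574
```

```bash
python3 - <<'E'
from h import *
go([.45,.05,.2],-2.5,40)
E
```

```text
t=9.32 tcp [0.5496 0.0039 0.1594] T [-0.0538  0.0555 -0.1355] A [ 2.000e-04 -2.231e-01  3.000e-04] F [ 1.5  0.4 -0.4] w 0.574
```

>>> {"method": "play_rows", "body": {"commands": [{"fingers": -0.15, "tx": -0.054, "ty": 0.055, "tz": -0.136, "ax": 0, "ay": 0, "az": 0}, {"fingers": -0.15, "tx": -0.054, "ty": 0.055, "tz": -0.136, "ax": 0, "ay": -0.223, "az": 0}, {"fingers": -0.15, "tx": -0.054, "ty": 0.055, "tz": -0.136, "ax": 0, "ay": -0.223, "az": 0}, {"fingers": -0.15, "tx": -0.054, "ty": 0.055, "tz": -0.136, "ax": 0, "ay": -0.223, "az": 0}, {"fingers": -0.15, "tx": -0.054, "ty": 0.055, "tz": -0.136, "ax": 0, "ay": -0.223, "az": 0}]}}

```text
time_s: 9.73
tcp_pos: [0.4536, 0.0434, 0.2031]
ee_rot: [[0.395, 0.055, 0.917], [-0.035, 0.998, -0.044], [-0.918, -0.015, 0.396]]
wrist_force: [1.8, -3.2, 1.6]
gripper_width: 0.574
```

```bash
python3 - <<'E'
from h import *
t=cap('top');s=cap('side');w=cap('wrist')
ims=[]
for p,n in((t,'top'),(s,'side'),(w,'wrist')):
    print(n,[(k,[(np.round(d['uv']).astype(int).tolist(),round(d['score'],2)) for d in spotter.find_in(k,p)][:3]) for k in('tray','jar','case','keys')])
v=np.hstack([cv2.resize(t['image'][200:340,200:400],(400,280)),cv2.resize(s['image'][190:330,210:410],(400,280))])
v=np.vstack([v,np.hstack([cv2.resize(w['image'],(400,300)),cv2.resize(s['image'],(400,300))])])
cv2.imwrite('pics/c3.png',v[:,:,::-1]);go([.45,.05,.2],-2.5,40)
E
```

```text
top [('tray', [([366, 367], 0.85), ([301, 274], 0.66), ([309, 169], 0.39)]), ('jar', [([321, 268], 0.74)]), ('case', [([229, 289], 0.74), ([283, 272], 0.59), ([258, 354], 0.5)]), ('keys', [])]
side [('tray', [([299, 269], 0.82), ([225, 320], 0.63)]), ('jar', [([312, 262], 0.88), ([387, 189], 0.65)]), ('case', [([235, 251], 0.79), ([285, 225], 0.63), ([302, 248], 0.54)]), ('keys', [([347, 220], 0.47), ([280, 174], 0.2)])]
wrist [('tray', [([330, 203], 0.76), ([143, 49], 0.72), ([316, 390], 0.44)]), ('jar', [([291, 246], 0.78), ([321, 389], 0.56)]), ('case', [([490, 202], 0.73), ([439, 50], 0.68), ([371, 233], 0.6)]), ('keys', [([429, 307], 0.66)])]
t=10.48 tcp [0.4566 0.0421 0.2017] T [-0.0017  0.01   -0.0095] A [-0.0012 -0.0944  0.0075] F [-0.1  0.  -0.2] w 0.577
```

View pics/c3.png

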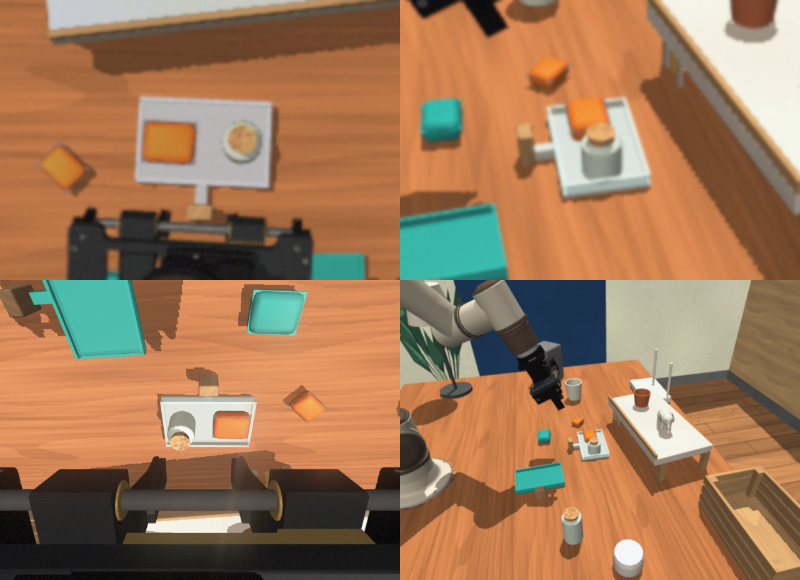

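The jar stands upright on the free half (top crop 241,140), beside the orange case at (168,142). The handle is at (200,212). I refine the tray pose and the keys from these views.

```bash
python3 - <<'E'
from h import *
s=cap('side');w=cap('wrist')
M['tray']+=[box(-22,22,8,64,4,30)]
J=[cyl(21,4,42),cyl(14,42,56)]
for j in J: j[:,1]-=.040
M['tray']+=J
def reg(p,a,b,c): return near('tray',p,a)['region']|near('jar',p,b)['region']|near('case',p,c)['region']
A=reg(s,(299,269),(312,262),(302,248));B=reg(w,(330,203),(291,246),(371,233))
for o in([(s,A)],[(w,B)],[(s,A),(w,B)]):
    x,f=fit('tray',o,[.552,.0435,-.04]);print(x[:2].round(4),np.degrees(x[2]).round(2),round(f,3))
k=[d['uv'] for d in spotter.find_in('keys',w)[:1]];print('keys',[ray(w,u,.03).round(3) for u in k])
yaw=-2.5;l=np.radians(40);h=np.array([.477,.047,.027]);d=np.array([np.sin(l),-.0436*np.sin(l),-np.cos(l)])
go(h-.08*d,yaw,40)
E
```

```text
[0.5513 0.0414] -3.09 0.015
[0.5498 0.0442] -2.52 0.003
[0.5506 0.0435] -2.92 0.028
keys [array([0.648, 0.149, 0.03 ])]
t=10.93 tcp [0.4564 0.0422 0.2019] T [ 0.123   0.0097 -0.0975] A [-0.0012 -0.0943  0.0074] F [-1.   0.6  0.3] w 0.574
```

>>> {"method": "play_rows", "body": {"commands": [{"fingers": -0.15, "tx": 0.04, "ty": 0.01, "tz": -0.035, "ax": -0.001, "ay": -0.094, "az": 0.0074}, {"fingers": -0.15, "tx": 0.08, "ty": 0.01, "tz": -0.065, "ax": -0.001, "ay": -0.094, "az": 0.0074}, {"fingers": -0.15, "tx": 0.122, "ty": 0.01, "tz": -0.098, "ax": -0.001, "ay": -0.094, "az": 0.0074}, {"fingers": -0.15, "tx": 0.122, "ty": 0.01, "tz": -0.098, "ax": -0.001, "ay": -0.094, "az": 0.0074}, {"fingers": -0.15, "tx": 0.122, "ty": 0.01, "tz": -0.098, "ax": -0.001, "ay": -0.094, "az": 0.0074}]}}

```text
time_s: 11.35
tcp_pos: [0.4889, -0.0238, 0.2262]
ee_rot: [[0.548, -0.004, 0.836], [-0.148, 0.984, 0.102], [-0.823, -0.18, 0.539]]
wrist_force: [1.7, 0.1, 1.9]
gripper_width: 0.571
```

```bash
python3 - <<'E'
from h import *
go([.4756,.0472,.027],-2.7,40)
E
```

```text
t=11.35 tcp [ 0.4889 -0.0238  0.2262] T [ 0.1948  0.141  -0.1483] A [ 0.0474 -0.0361  0.0364] F [1.7 0.1 1.9] w 0.571
```

```bash
python3 - <<'E'
from h import *
s=r.sense();print(np.round(s['joints'],1),np.round(s['joint_velocities'],1))
go([.4889,-.0238,.2262],0,40)
E
```

```text
[   5.6   -3.6  -59.8   85.2  -11.6 -173.9] [-77.5   1.5  -4.  125.2   8.8 -13.2]
t=11.35 tcp [ 0.4889 -0.0238  0.2262] T [-0.  0.  0.] A [ 0.0354 -0.0374  0.0454] F [1.7 0.1 1.9] w 0.571
```

```bash
python3 - <<'E'
from h import *
go([.50,-.02,.24],0,10)
E
```

```text
t=11.35 tcp [ 0.4889 -0.0238  0.2262] T [-0.0078  0.0017  0.0228] A [0.0226 0.1288 0.0533] F [1.7 0.1 1.9] w 0.571
```

>>> {"method": "play_rows", "body": {"commands": [{"fingers": -0.15, "tx": -0.008, "ty": 0, "tz": 0.023, "ax": 0.0226, "ay": 0.1288, "az": 0.0533}, {"fingers": -0.15, "tx": -0.008, "ty": 0, "tz": 0.023, "ax": 0.0226, "ay": 0.1288, "az": 0.0533}, {"fingers": -0.15, "tx": -0.008, "ty": 0, "tz": 0.023, "ax": 0.0226, "ay": 0.1288, "az": 0.0533}, {"fingers": -0.15, "tx": -0.008, "ty": 0, "tz": 0.023, "ax": 0.0226, "ay": 0.1288, "az": 0.0533}, {"fingers": -0.15, "tx": -0.008, "ty": 0, "tz": 0.023, "ax": 0.0226, "ay": 0.1288, "az": 0.0533}]}}

```text
time_s: 11.77
tcp_pos: [0.5047, -0.0318, 0.2443]
ee_rot: [[0.411, 0.03, 0.911], [-0.131, 0.991, 0.026], [-0.902, -0.13, 0.411]]
wrist_force: [1.2, -1.0, 1.5]
gripper_width: 0.575
```

```bash
python3 - <<'E'
from h import *
s=r.sense();print(np.round(s['joints'],2).tolist())
go([.475,.0472,.16],-2.7,0)
E
```

```text
[21.48, -0.67, -42.94, 31.6, -31.3, -136.48]
t=11.77 tcp [ 0.5047 -0.0318  0.2443] T [ 0.0714  0.1178 -0.0796] A [0.0141 0.1363 0.0397] F [ 1.2 -1.   1.5] w 0.575
```

>>> {"method": "play_rows", "body": {"commands": [{"fingers": -0.15, "tx": 0.0, "ty": 0.06, "tz": -0.02, "ax": 0.0141, "ay": 0.1363, "az": 0.0397}, {"fingers": -0.15, "tx": 0.0, "ty": 0.06, "tz": -0.02, "ax": 0.0141, "ay": 0.1363, "az": 0.0397}, {"fingers": -0.15, "tx": 0.0, "ty": 0.06, "tz": -0.02, "ax": 0.0141, "ay": 0.1363, "az": 0.0397}, {"fingers": -0.15, "tx": 0.0, "ty": 0.06, "tz": -0.02, "ax": 0.0141, "ay": 0.1363, "az": 0.0397}, {"fingers": -0.15, "tx": 0.0, "ty": 0.06, "tz": -0.02, "ax": 0.0141, "ay": 0.1363, "az": 0.0397}]}}

```text
time_s: 12.18
tcp_pos: [0.4973, 0.0131, 0.2331]
ee_rot: [[0.004, 0.049, 0.999], [0.0, 0.999, -0.049], [-1.0, 0.0, 0.004]]
wrist_force: [0.8, -0.3, 0.5]
gripper_width: 0.578
```

```bash
python3 - <<'E'
from h import *
s=r.sense();print(np.round(s['joints'],2).tolist(),np.round(s['ee_rot'],4).tolist())
# fit planar-arm kinematics: base yaw, shoulder (a1,h), a2, elbow offset a3, forearm d4, tool L
S=[([-61.73,22.042,.453,0,-68.411,-14.817],[.145,-.608,.242]),([21.48,-.67,-42.94,31.6,-31.3,-136.48],[.5047,-.0318,.2443]),([5.6,-3.6,-59.8,85.2,-11.6,-173.9],[.4889,-.0238,.2262]),(s['joints'],s['tcp_pos'])]
import json;json.dump([(list(map(float,a)),list(map(float,b))) for a,b in S],open('kin.json','w'))
def fk(q,k):
    a1,h,a2,a3,d4,L=k;q=np.radians(q);E=lambda ax,a:Ro.from_euler(ax,a).as_matrix()
    u=E('y',q[1])@[0,0,a2];f=E('y',q[1]-q[2])
    e=f@np.array([d4,0,a3]);W=f@E('x',sg4*q[3])@E('y',-q[4])
    return E('z',q[0])@(np.array([a1,0,h])+u+e+W@[L,0,0]), E('z',q[0])@W
from scipy.optimize import least_squares
for sg4 in(1,-1):
    o=least_squares(lambda k:np.concatenate([fk(a,k)[0]-b for a,b in S]+[.01*(np.array(k)-[.1,.4,.45,.05,.45,.25])]),[.1,.4,.45,.05,.45,.25])
    print(sg4,o.x.round(4),(o.fun[:12]*1000).round(1),fk(S[3][0],o.x)[1][:,0].round(3))
go([.475,.0472,.16],-2.7,0)
E
```

```text
[20.3, 9.85, -17.97, 0.09, -61.95, -113.12] [[0.0043, 0.0485, 0.9988], [0.0001, 0.9988, -0.0485], [-1.0, 0.0003, 0.0042]]
1 [ 0.6839 -1.6295  0.5916  0.5511 -0.5785 -0.5594] [125.3 105.3 -38.5 -46.6  48.4  19.3   5.6 -40.3 -17.5  -1.5 169.4  36.9] [ 0.003  0.003 -1.   ]
-1 [ 0.0129  0.4644  0.6487 -0.0591  0.404   0.6227] [144.   70.6  -2.7  -2.6  47.2  -8.5  -0.7 -53.7   4.3 -69.3 144.3   6.9] [ 0.004  0.    -1.   ]
t=12.18 tcp [0.4973 0.0131 0.2331] T [ 0.0974  0.0439 -0.0323] A [-0.0005  0.0014 -0.0001] F [ 0.8 -0.3  0.5] w 0.578
```

```bash
cat > kin.py <<'E'
from h import *
import json
from scipy.optimize import least_squares
S=json.load(open('kin.json'));E=lambda ax,a:Ro.from_euler(ax,a).as_matrix()
def fk(q,k,sg):
    a1,h,a2,a3,d4,L,y1,y4,z5=k;q=np.radians(q)
    f=E('y',q[1]-q[2]);W4=f@E('x',sg*q[3]);W=W4@E('y',-q[4])
    return E('z',q[0])@(np.array([a1,y1,h])+E('y',q[1])@[0,0,a2]+f@np.array([d4,0,a3])+W4@[0,y4,0]+W@[L,0,z5]),E('z',q[0])@W
P0=np.array([0,.35,.45,.0,.4,.25,-.08,-.08,0])
def solve():
    out=[]
    for sg in(1,-1):
        o=least_squares(lambda k:np.concatenate([fk(a,k,sg)[0]-b for a,b in S]+[.003*(k-P0)]),P0);out.append((o.cost,sg,o.x,o.fun[:3*len(S)]))
    return min(out,key=lambda x:x[0])
E
python3 - <<'E'
from kin import *
c,sg,k,f=solve();print(sg,k.round(3),(f*1000).round(1))
print([fk(a,k,sg)[1][:,0].round(3).tolist() for a,b in S])
E
```

```text
-1 [ 0.001  0.165  0.562 -0.002  0.423  0.286  0.    -0.16  -0.001] [ 0.2  0.2 -0.1 -0.  -0.1  0.   0.   0.1 -0.   0.2 -0.1  0.1]
[[-0.0, 0.0, -1.0], [0.411, -0.131, -0.902], [0.548, -0.148, -0.823], [0.004, 0.0, -1.0]]
```

```bash
cat >> kin.py <<'E'
lo=np.array([-179,-69,-61,-181,-171,-177.]);hi=np.array([179,118,80.4,117.4,-9.4,177.])
c_,sg,K,_=solve()
def ik(pos,yaw,lean,q0):
    b,l=np.radians([yaw,lean]);Rg=E('z',b)@np.array([[np.sin(l),0,np.cos(l)],[0,1,0],[-np.cos(l),0,np.sin(l)]])
    def res(q):
        p,W=fk(q,K,sg);return np.concatenate([(p-pos)*10,W[:,0]-Rg[:,0]])
    o=least_squares(res,np.clip(q0[:5],lo[:5]+.1,hi[:5]-.1),bounds=(lo[:5],hi[:5]))
    p,W=fk(o.x,K,sg);D=W.T@Rg;th=np.degrees(np.arctan2(D[2,1],D[1,1]))
    return o.x,[(-th-90+180)%360-180,(-th+90+180)%360-180],np.abs(res(o.x)).max()
E
python3 - <<'E'
from kin import *
sx=np.array([.6667,.0108]);y=6.4;ex=np.array([np.cos(np.radians(y)),np.sin(np.radians(y))])
for nm,pos,yw in [('start',[.4756,.0472,.027],-2.7)]+[(f'sx{int(d*1000)}',[*(sx+d*ex),.027],y) for d in(-.185,-.12,-.09,-.06,-.03,-.01)]+[('above-.06',[*(sx+(-.06-.051)*ex),.027+.061],y)]:
    for L in(0,10,20,30,36,40):
        best=min((ik(pos,yw,L,np.array(q0)) for q0 in([20,10,-18,0,-62],[0,10,-30,60,-40],[10,10,-30,-60,-40],[-20,10,-40,-170,-20])),key=lambda z:z[2])
        print(nm,L,best[0].round(0).astype(int).tolist(),np.round(best[1]).astype(int).tolist(),'OK' if best[2]<.003 else round(best[2],3))
E
```

```text
start 0 [25, 24, -34, 0, -31] [-118, 62] OK
start 10 [26, 21, -50, 27, -11] [-145, 35] OK
start 20 [-14, 21, -52, -181, -9] [101, -79] 0.09
start 30 [-15, 21, -46, -153, -9] [74, -106] 0.035
start 36 [-17, 23, -49, -153, -19] [76, -104] OK
start 40 [-19, 25, -55, -158, -30] [84, -96] OK
sx-185 0 [18, 25, -34, 0, -32] [-102, 78] OK
sx-185 10 [19, 22, -44, 9, -15] [-111, 69] OK
sx-185 20 [17, 21, -42, -8, -9] [-92, 88] 0.073
sx-185 30 [1, 20, -33, -67, -9] [-18, 162] 0.102
sx-185 36 [-9, 20, -34, -95, -9] [17, -163] 0.02
sx-185 40 [-18, 22, -38, -114, -17] [44, -136] OK
sx-120 0 [17, 29, -24, 0, -36] [-100, 80] OK
sx-120 10 [18, 26, -34, 6, -20] [-106, 74] OK
sx-120 20 [17, 25, -38, 2, -9] [-102, 78] 0.044
sx-120 30 [8, 24, -29, -44, -9] [-49, 131] 0.128
sx-120 36 [-7, 24, -28, -94, -9] [14, -166] 0.052
sx-120 40 [-8, 24, -28, -99, -9] [21, -159] 0.003
sx-90 0 [16, 31, -20, 0, -39] [-100, 80] OK
sx-90 10 [17, 28, -29, 5, -23] [-105, 75] OK
sx-90 20 [17, 27, -36, 7, -9] [-107, 73] 0.035
sx-90 30 [10, 26, -27, -35, -9] [-59, 121] 0.124
sx-90 36 [-5, 26, -24, -90, -9] [9, -171] 0.061
sx-9
[... 491 characters left out ...]
 -9] [-76, 104] 0.102
sx-30 36 [4, 29, -18, -59, -9] [-29, 151] 0.119
sx-30 40 [-6, 29, -19, -100, -9] [19, -161] 0.05
sx-10 0 [15, 37, -8, 0, -45] [-99, 81] OK
sx-10 10 [16, 34, -17, 3, -29] [-102, 78] OK
sx-10 20 [16, 31, -30, 19, -9] [-117, 63] OK
sx-10 30 [13, 31, -22, -16, -9] [-81, 99] 0.093
sx-10 36 [-12, 31, -23, -135, -9] [59, -121] 0.096
sx-10 40 [-5, 31, -17, -98, -9] [17, -163] 0.06
above-.06 0 [17, 25, -20, 0, -45] [-100, 80] OK
above-.06 10 [18, 21, -29, 4, -30] [-104, 76] OK
above-.06 20 [17, 18, -42, 21, -11] [-121, 59] OK
above-.06 30 [15, 18, -35, -10, -9] [-88, 92] 0.093
above-.06 36 [8, 18, -29, -46, -9] [-45, 135] 0.131
above-.06 40 [-2, 17, -27, -79, -9] [-5, 175] 0.065
```

```bash
cat >> kin.py <<'E'
sx=np.array([.6667,.0108]);SY=6.4;ex=np.array([np.cos(np.radians(SY)),np.sin(np.radians(SY))])
def sh(d,z=.027,l=0): return np.array([*(sx+d*ex+l*np.array([-ex[1],ex[0]])),z])
def best(pos,yw,L,n=14,seed=0):
    g=np.random.default_rng(seed);Q=[]
    for i in range(n):
        q0=np.array([g.uniform(-40,40),g.uniform(0,50),g.uniform(-55,10),g.uniform(-178,115),g.uniform(-70,-12)])
        z=ik(pos,yw,L,q0)
        if z[2]<.003 and not any(np.abs(z[0]-w[0]).max()<2 for w in Q): Q.append(z)
    return Q
E
python3 - <<'E'
from kin import *
for nm,pos,yw in [('sx-185',sh(-.185),SY),('sx-60',sh(-.06),SY),('sx-10',sh(-.01),SY)]:
    for L in(15,20,25,36,42,48,54,60):
        print(nm,L,[(z[0].round(0).astype(int).tolist(),np.round(z[1]).astype(int).tolist()) for z in best(pos,yw,L)])
E
```

```text
sx-185 15 []
sx-185 20 []
sx-185 25 []
sx-185 36 []
sx-185 42 [([-23, 23, -41, -122, -23], [57, -123])]
sx-185 48 [([-31, 29, -49, -134, -39], [78, -102])]
sx-185 54 [([-36, 36, -53, -138, -54], [90, -90])]
sx-185 60 [([-39, 45, -57, -138, -69], [99, -81])]
sx-60 15 [([17, 29, -30, 10, -16], [-109, 71])]
sx-60 20 []
sx-60 25 []
sx-60 36 []
sx-60 42 []
sx-60 48 [([-18, 31, -31, -131, -25], [61, -119])]
sx-60 54 [([-23, 34, -37, -141, -38], [76, -104])]
sx-60 60 [([-25, 39, -41, -145, -51], [83, -97])]
sx-10 15 [([16, 32, -22, 7, -21], [-106, 74])]
sx-10 20 [([16, 31, -30, 19, -9], [-117, 63])]
sx-10 25 []
sx-10 36 []
sx-10 42 []
sx-10 48 [([-14, 32, -23, -125, -19], [51, -129])]
sx-10 54 [([-19, 35, -30, -140, -33], [71, -109])]
sx-10 60 [([-21, 39, -34, -146, -46], [79, -101])]
```

```bash
cat >> kin.py <<'E'
def fkfull(q):
    p,W=fk(q[:5],K,sg);return p,W@E('x',np.radians(-q[5]-90))
H0=np.array([.4756,.0472,.032]);LEAN=49
def axis(yaw): 
    b,l=np.radians([yaw,LEAN]);return np.array([np.sin(l)*np.cos(b),np.sin(l)*np.sin(b),-np.cos(l)])
def goal_q(pos,yaw,q0=(-27,26,-45,-130,-32)):
    z=ik(pos,yaw,LEAN,np.array(q0));j6=min(z[1],key=lambda a:abs(a+110));return np.array([*z[0],j6]),z[2]
E
python3 - <<'E'
from kin import *
q=np.array(r.sense()['joints'])
p,R=fkfull(q);print(p,np.abs(R-np.array(r.sense()['ee_rot'])).max())
for back in(0,.05,.1,.14,.18):
    g,e=goal_q(H0-back*axis(-2.7),-2.7);print(back,g.round(1),round(e,4))
for d in (-.1,-.06,-.03,-.01): g,e=goal_q(sh(d,.032),SY);print(d,g.round(1),round(e,4))
g,e=goal_q(H0-.10*axis(-2.7),-2.7)
N=25;last=R
for i in range(N+1):
    p,R=fkfull(q+(g-q)*i/N);print(i,p.round(3),R[:,0].round(2),round(np.degrees(Ro.from_matrix(last.T@R).magnitude()),1));last=R
E
```

```text
[0.49750598 0.0130097  0.23322786] 1.8474805019152996e-16
0 [ -22.8   32.1  -61.  -160.   -51.3  -89.1] 0.0108
0.05 [ -25.    21.2  -61.  -151.9  -40.3  -96.5] 0.029
0.1 [ -25.3    9.4  -61.  -144.4  -30.9 -106. ] 0.0145
0.14 [ -20.4   -2.2  -57.6 -133.8  -18.5 -122.9] 0.0
0.18 [ -13.4  -12.   -56.  -125.    -9.4 -138. ] 0.0388
-0.1 [ -22.5   29.4  -37.5 -133.8  -30.3 -112.1] 0.0
-0.06 [ -19.    30.4  -31.7 -132.3  -26.  -117.4] 0.0
-0.03 [ -16.5   31.3  -27.  -130.   -22.6 -122.2] 0.0
-0.01 [ -14.8   32.   -23.7 -127.7  -20.2 -126.2] 0.0
0 [0.498 0.013 0.233] [ 0.  0. -1.] 0.0
1 [0.474 0.017 0.209] [-0.03  0.08 -1.  ] 6.7
2 [0.452 0.023 0.188] [-0.05  0.16 -0.99] 6.7
3 [0.431 0.031 0.17 ] [-0.06  0.24 -0.97] 6.8
4 [0.411 0.04  0.155] [-0.06  0.32 -0.94] 6.9
5 [0.394 0.051 0.142] [-0.05  0.4  -0.92] 6.9
6 [0.379 0.063 0.131] [-0.03  0.46 -0.89] 7.0
7 [0.366 0.076 0.123] [ 0.    0.52 -0.85] 7.1
8 [0.356 0.088 0.117] [ 0.04  0.58 -0.82] 7.1
9 [0.349 0.1   0.112] [ 0.09  0.62 -0.78] 7.2
10 [0.344 0.112 0.11 ] [ 0.15  0.65 -0.75] 7.3
11 [0.341 0.122 0.108] [ 0.21  0.67 -0.71] 7.3
12 [0.341 0.131 0.107] [ 0.28  0.68 -0.68] 7.4
13 [0.343 0.138 0.107] [ 0.35  0.67 -0.65] 7.4
14 [0.347 0.142 0.108] [ 0.42  0.66 -0.63] 7.5
15 [0.352 0.145 0.109] [ 0.48  0.63 -0.61] 7.5
16 [0.358 0.146 0.11 ] [ 0.55  0.59 -0.59] 7.6
17 [0.365 0.144 0.111] [ 0.6   0.54 -0.58] 7.6
18 [0.373 0.139 0.111] [ 0.66  0.49 -0.58] 7.6
19 [0.38  0.132 0.112] [ 0.7   0.42 -0.58] 7.7
20 [0.386 0.123 0.111] [ 0.73  0.35 -0.58] 7.7
21 [0.392 0.112 0.11 ] [ 0.76  0.28 -0.59] 7.7
22 [0.397 0.099 0.108] [ 0.77  0.2  -0.6 ] 7.8
23 [0.4   0.084 0.106] [ 0.77  0.13 -0.62] 7.8
24 [0.401 0.068 0.102] [ 0.76  0.05 -0.64] 7.8
25 [0.4   0.051 0.098] [ 0.74 -0.02 -0.67] 7.8
```

>>> {"method": "play_rows", "body": {"commands": [{"fingers": -0.15, "tx": 0.03, "ty": 0.02, "tz": -0.015, "ax": 0, "ay": 0, "az": 0}, {"fingers": -0.15, "tx": 0.07, "ty": 0.044, "tz": -0.032, "ax": 0, "ay": 0, "az": 0}, {"fingers": -0.15, "tx": 0.12, "ty": 0.044, "tz": -0.032, "ax": 0, "ay": 0, "az": 0}, {"fingers": -0.15, "tx": 0.165, "ty": 0.044, "tz": -0.032, "ax": 0, "ay": 0, "az": 0}, {"fingers": -0.15, "tx": 0.19, "ty": 0.044, "tz": -0.032, "ax": 0, "ay": 0, "az": 0}]}}

```text
time_s: 12.6
tcp_pos: [0.4685, 0.045, 0.0869]
ee_rot: [[-0.0, 0.047, 0.999], [-0.004, 0.999, -0.047], [-1.0, -0.004, -0.0]]
wrist_force: [0.3, 0.3, 0.7]
gripper_width: 0.58
```

```bash
python3 - <<'E'
from kin import *
go([.4756,.0472,.027],-2.7,0)
w=cap('wrist');cv2.imwrite('pics/w4.png',w['image'][:,:,::-1])
for i,d in enumerate(spotter.silhouettes('tray_grip',w)[:2]): print(d['uv'],d['score'],d['region'].sum(),ray(w,d['uv'],.03).round(4))
R,T=mat([.5505,.0437,np.radians(-2.7)])
print(proj(w,np.array([[-.083,-.013,.039],[-.083,.013,.039]])@R.T+T).round())
E
```

```text
t=12.60 tcp [0.4685 0.045  0.0869] T [0.0799 0.0037 0.0093] A [ 0.0001 -0.      0.0013] F [0.3 0.3 0.7] w 0.580
[94.6, 109.8] 0.94 37174 [ 0.3733 -0.0637  0.03  ]
[318.3, 319.2] 0.64 6523 [0.4968 0.0437 0.03  ]
[[299. 280.]
 [346. 280.]]
```

View pics/w4.png

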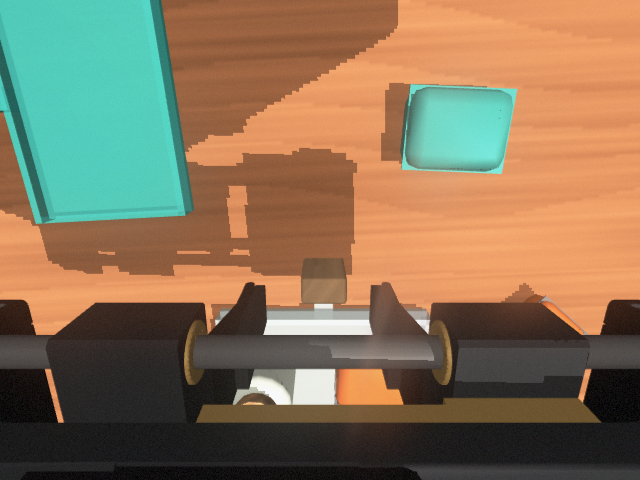

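The handle block is at (324,280), right where predicted and centred between the open jaws. I descend and grip.

>>> {"method": "play_rows", "body": {"commands": [{"fingers": -0.15, "tx": 0.02, "ty": 0.002, "tz": 0.009, "ax": 0, "ay": 0, "az": 0}, {"fingers": -0.15, "tx": 0.055, "ty": 0.002, "tz": 0.009, "ax": 0, "ay": 0, "az": 0}, {"fingers": -0.15, "tx": 0.077, "ty": 0.002, "tz": 0.009, "ax": 0, "ay": 0, "az": 0}, {"fingers": 0.1, "tx": 0.077, "ty": 0.002, "tz": 0.009, "ax": 0, "ay": 0, "az": 0}, {"fingers": 0.3, "tx": 0.077, "ty": 0.002, "tz": 0.009, "ax": 0, "ay": 0, "az": 0}]}}

```text
time_s: 13.12
tcp_pos: [0.479, 0.047, 0.0333]
ee_rot: [[0.005, 0.046, 0.999], [-0.002, 0.999, -0.046], [-1.0, -0.002, 0.005]]
wrist_force: [-0.6, -0.3, 0.9]
gripper_width: 0.496
```

>>> {"method": "play_rows", "body": {"commands": [{"fingers": 0.4, "tx": 0, "ty": 0, "tz": 0, "ax": 0, "ay": 0, "az": 0}, {"fingers": 1, "tx": 0, "ty": 0, "tz": 0, "ax": 0, "ay": 0, "az": 0}, {"fingers": 1, "tx": 0, "ty": 0, "tz": 0, "ax": 0, "ay": 0, "az": 0}, {"fingers": 1, "tx": 0, "ty": 0, "tz": 0, "ax": 0, "ay": 0, "az": 0}, {"fingers": 1, "tx": 0, "ty": 0, "tz": 0, "ax": 0, "ay": 0, "az": 0}]}}

```text
time_s: 13.53
tcp_pos: [0.4797, 0.0475, 0.0339]
ee_rot: [[0.007, 0.046, 0.999], [-0.001, 0.999, -0.046], [-1.0, -0.001, 0.007]]
wrist_force: [-1.9, 1.0, 6.4]
gripper_width: 0.297
```

```bash
python3 - <<'E'
from kin import *
print(sh(-.175),sh(-.06));go(sh(-.175,r.sense()['tcp_pos'][2]),SY,0);go(sh(-.06,r.sense()['tcp_pos'][2]),SY,0)
E
```

```text
[ 0.49279061 -0.00870706  0.027     ] [0.60707392 0.00411186 0.027     ]
t=13.53 tcp [0.4797 0.0475 0.0339] T [ 0.0002 -0.0741  0.0209] A [-0.0503  0.0021  0.0004] F [-1.9  1.   6.4] w 0.297
t=13.53 tcp [0.4797 0.0475 0.0339] T [ 0.0012 -0.0499  0.1723] A [-0.0503  0.0021  0.0004] F [-1.9  1.   6.4] w 0.297
```

>>> {"method": "play_rows", "body": {"commands": [{"fingers": 1, "tx": 0, "ty": -0.01, "tz": 0.003, "ax": -0.007, "ay": 0, "az": 0}, {"fingers": 1, "tx": 0, "ty": -0.025, "tz": 0.007, "ax": -0.018, "ay": 0, "az": 0}, {"fingers": 1, "tx": 0, "ty": -0.042, "tz": 0.012, "ax": -0.03, "ay": 0, "az": 0}, {"fingers": 1, "tx": 0, "ty": -0.06, "tz": 0.017, "ax": -0.042, "ay": 0, "az": 0}, {"fingers": 1, "tx": 0, "ty": -0.074, "tz": 0.021, "ax": -0.0503, "ay": 0, "az": 0}]}}

```text
time_s: 13.95
tcp_pos: [0.4935, -0.0085, 0.034]
ee_rot: [[0.008, -0.114, 0.993], [-0.0, 0.994, 0.114], [-1.0, -0.001, 0.008]]
wrist_force: [-1.7, 4.9, 4.5]
gripper_width: 0.293
```

>>> {"method": "play_rows", "body": {"commands": [{"fingers": 1, "tx": 0, "ty": 0, "tz": 0, "ax": 0, "ay": 0, "az": 0}, {"fingers": 1, "tx": 0, "ty": 0, "tz": 0, "ax": 0, "ay": 0, "az": 0}]}}

```text
time_s: 14.12
tcp_pos: [0.4935, -0.0094, 0.0339]
ee_rot: [[0.008, -0.109, 0.994], [-0.002, 0.994, 0.109], [-1.0, -0.003, 0.007]]
wrist_force: [1.9, -5.6, 5.6]
gripper_width: 0.299
```

```bash
python3 - <<'E'
from kin import *
t=cap('top')
M['tray']=[box(-45,45,-70,70,0,16)]
A=near('tray',t,(325,275));C=spotter.silhouettes('jar',t)[0];D=near('case',t,(300,275));S_=near('shelf',t,(309,171))
m=(A['region']|C['region']|D['region']).astype(np.uint8)
print(A['uv'],C['uv'],D['uv'],m.sum())
M['tray']+=[box(-22,22,8,64,4,30)]
J=[cyl(21,4,42),cyl(14,42,56)]
for j in J: j[:,1]-=.040
M['tray']+=J
x,f=fit('tray',[(t,m)],[.57,.0,.11]);print(x[:2].round(4),np.degrees(x[2]).round(2),f)
s,f=fit('shelf',[(t,S_['region'])],[.6667,.0108,.11],0,True);print('shelf',s[:2].round(4),np.degrees(s[2]).round(2),f)
d=x[:2]-s[:2];c,sn=np.cos(s[2]),np.sin(s[2]);print('tray in shelf',c*d[0]+sn*d[1],-sn*d[0]+c*d[1])
go(sh(-.06,r.sense()['tcp_pos'][2]),SY,0)
cv2.imwrite('pics/t5.png',cv2.resize(t['image'][90:390,140:460],(800,600))[:,:,::-1])
E
```

```text
[321.2, 249.8] [347.1, 255.0] [302.2, 260.6] 1234
[ 5.885e-01 -3.000e-04] 5.07 1.1373339809509269
shelf [0.6663 0.0103] 6.87 0.0026279581853942548
tray in shelf -0.0785564488837218 -0.0011635706578851084
t=14.37 tcp [ 0.4934 -0.0093  0.0339] T [0.0011 0.0011 0.1526] A [-0.0006  0.0023  0.0009] F [ 2.5 -5.8  5.2] w 0.295
```

View pics/t5.png

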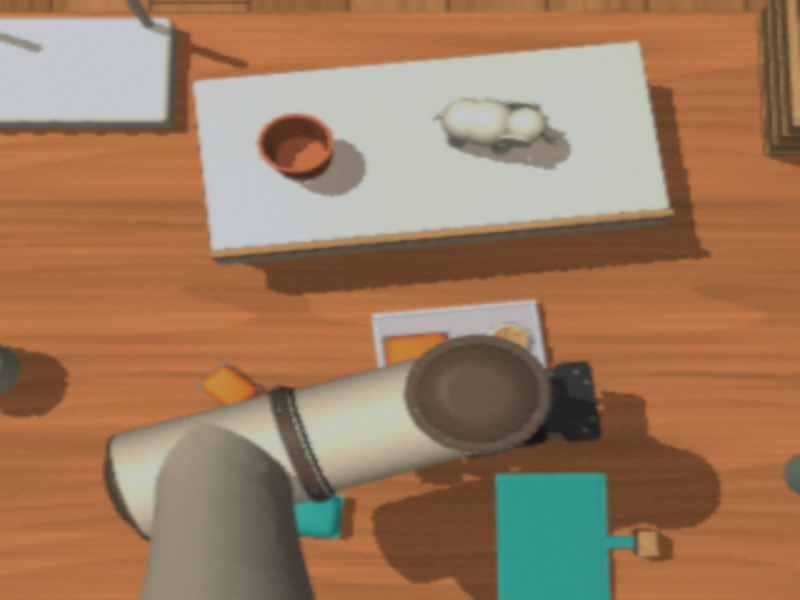

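The top view shows the jar (510,338) and the case (415,350) still on the tray. Its front rim runs (373,315)–(538,300), parallel to the shelf edge. I check the lateral offset numerically.

```bash
sed -i 's/^sx=np.array(\[.6667,.0108\]);SY=6.4/sx=np.array([.6665,.0106]);SY=6.7/' kin.py; python3 - <<'E'
from kin import *
t=cap('top');f=[ray(t,(140+u/2.5,90+v/2),.016) for u,v in((373,315),(538,300))]
for a in f+[(f[0]+f[1])/2, r.sense()['tcp_pos']]:
    d=a[:2]-sx;print(a.round(4),(d@ex).round(4),(d@[-ex[1],ex[0]]).round(4))
go(sh(-.06,r.sense()['tcp_pos'][2]),SY,0)
E
```

```text
[0.6014 0.0686 0.016 ] -0.0579 0.0652
[ 0.6174 -0.0715  0.016 ] -0.0583 -0.0758
[ 0.6094 -0.0014  0.016 ] -0.0581 -0.0053
[ 0.4934 -0.0093  0.0338] -0.1742 0.0005
t=14.42 tcp [ 0.4934 -0.0093  0.0338] T [0.0011 0.0005 0.1523] A [-0.0023  0.0023  0.0009] F [ 1.7 -5.3  5.9] w 0.299
```

>>> {"method": "play_rows", "body": {"commands": [{"fingers": 1, "tx": 0.0005, "ty": 0.0005, "tz": 0.008, "ax": -0.0005, "ay": 0, "az": 0}, {"fingers": 1, "tx": 0.0005, "ty": 0.001, "tz": 0.022, "ax": -0.001, "ay": 0, "az": 0}, {"fingers": 1, "tx": 0.0005, "ty": 0.0015, "tz": 0.039, "ax": -0.002, "ay": 0, "az": 0}, {"fingers": 1, "tx": 0.0005, "ty": 0.002, "tz": 0.056, "ax": -0.0025, "ay": 0, "az": 0}, {"fingers": 1, "tx": 0.0005, "ty": 0.002, "tz": 0.073, "ax": -0.003, "ay": 0, "az": 0}]}}

```text
time_s: 14.83
tcp_pos: [0.5405, -0.0029, 0.0325]
ee_rot: [[-0.008, -0.118, 0.993], [-0.005, 0.993, 0.118], [-1.0, -0.004, -0.009]]
wrist_force: [-7.0, -1.2, 6.6]
gripper_width: 0.292
```

>>> {"method": "play_rows", "body": {"commands": [{"fingers": 1, "tx": 0, "ty": 0.0005, "tz": 0.017, "ax": 0, "ay": 0, "az": 0}, {"fingers": 1, "tx": 0, "ty": 0.0005, "tz": 0.034, "ax": 0, "ay": 0, "az": 0}, {"fingers": 1, "tx": 0, "ty": 0.0005, "tz": 0.051, "ax": 0, "ay": 0, "az": 0}, {"fingers": 1, "tx": 0, "ty": 0.0005, "tz": 0.066, "ax": 0, "ay": 0, "az": 0}, {"fingers": 1, "tx": 0, "ty": 0.0005, "tz": 0.074, "ax": 0, "ay": 0, "az": 0}]}}

```text
time_s: 15.25
tcp_pos: [0.5989, 0.0051, 0.0324]
ee_rot: [[-0.003, -0.119, 0.993], [-0.004, 0.993, 0.119], [-1.0, -0.003, -0.003]]
wrist_force: [-6.4, -1.1, 6.9]
gripper_width: 0.297
```

>>> {"method": "play_rows", "body": {"commands": [{"fingers": 1, "tx": 0, "ty": 0, "tz": 0, "ax": 0, "ay": 0, "az": 0}, {"fingers": 1, "tx": 0, "ty": 0, "tz": 0, "ax": 0, "ay": 0, "az": 0}]}}

```text
time_s: 15.42
tcp_pos: [0.5999, 0.0053, 0.0323]
ee_rot: [[0.001, -0.119, 0.993], [-0.003, 0.993, 0.119], [-1.0, -0.003, 0.001]]
wrist_force: [-1.9, -1.4, 2.6]
gripper_width: 0.295
```

```bash
python3 - <<'E'
from kin import *
a=r.sense()['tcp_pos'];d=a[:2]-sx;print((d@ex).round(4),(d@[-ex[1],ex[0]]).round(4),np.round(r.sense()['joints'],1))
s=cap('side');cv2.imwrite('pics/s6.png',cv2.resize(s['image'][150:360,180:460],(800,600))[:,:,::-1])
E
```

```text
-0.0668 0.0025 [ 16.   32.3 -16.9   0.3 -40.8 -99.4]
```

View pics/s6.png

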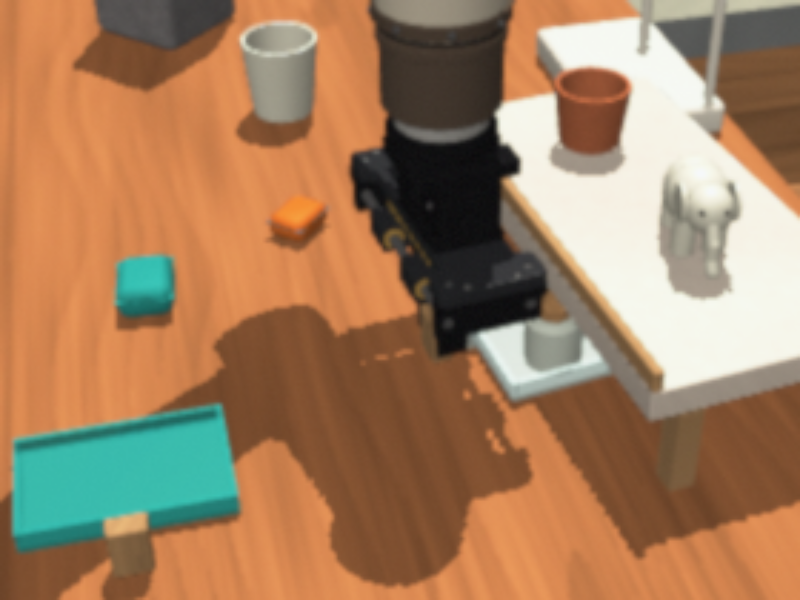

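The tray is partly under the shelf with the jar upright on it (crop 552,340), and the lip and keys are untouched. Now I release, lift, and switch to the leaning wrist configuration.

>>> {"method": "play_rows", "body": {"commands": [{"fingers": 0.3, "tx": 0, "ty": 0, "tz": 0, "ax": 0, "ay": 0, "az": 0}, {"fingers": 0.1, "tx": 0, "ty": 0, "tz": 0, "ax": 0, "ay": 0, "az": 0}, {"fingers": -0.15, "tx": 0, "ty": 0, "tz": 0, "ax": 0, "ay": 0, "az": 0}, {"fingers": -0.15, "tx": 0, "ty": 0, "tz": 0, "ax": 0, "ay": 0, "az": 0}, {"fingers": -0.15, "tx": -0.005, "ty": 0, "tz": -0.003, "ax": 0, "ay": 0, "az": 0}]}}

```text
time_s: 15.88
tcp_pos: [0.599, 0.0054, 0.0358]
ee_rot: [[0.004, -0.12, 0.993], [-0.002, 0.993, 0.12], [-1.0, -0.002, 0.003]]
wrist_force: [0.1, 1.1, -0.5]
gripper_width: 0.538
```

>>> {"method": "play_rows", "body": {"commands": [{"fingers": -0.15, "tx": -0.04, "ty": 0, "tz": -0.02, "ax": 0, "ay": 0, "az": 0}, {"fingers": -0.15, "tx": -0.09, "ty": 0, "tz": -0.04, "ax": 0, "ay": 0, "az": 0}, {"fingers": -0.15, "tx": -0.14, "ty": 0, "tz": -0.06, "ax": 0, "ay": 0, "az": 0}, {"fingers": -0.15, "tx": -0.19, "ty": 0, "tz": -0.08, "ax": 0, "ay": 0, "az": 0}, {"fingers": -0.15, "tx": -0.24, "ty": 0, "tz": -0.1, "ax": 0, "ay": 0, "az": 0}]}}

```text
time_s: 16.3
tcp_pos: [0.5227, -0.0036, 0.218]
ee_rot: [[0.004, -0.12, 0.993], [-0.002, 0.993, 0.12], [-1.0, -0.002, 0.004]]
wrist_force: [1.3, 0.7, 0.3]
gripper_width: 0.571
```

```bash
cat >> kin.py <<'E'
YW=6.8;H1=sh(-.0708,.032,.0025)
E
python3 - <<'E'
from kin import *
s=r.sense();q=np.array(s['joints']);print(s['tcp_pos'],s['gripper_width'],q.round(1))
for back in(0,.05,.1,.14):
    g,e=goal_q(H1-back*axis(YW),YW);print(back,g.round(1),round(e,4))
G,e=goal_q(H1-.1*axis(YW),YW)
for up in(0,.08,.15):
  g,e=goal_q(H1-.1*axis(YW)+[0,0,up],YW,G[:5]);print(up,g.round(1),e)
  P=[fkfull(q+(g-q)*i/28) for i in range(29)]
  print('minz',min(p[2] for p,_ in P).round(3),[ (p.round(2).tolist()) for p,_ in P[::4]],max(np.degrees(Ro.from_matrix(a[1].T@b[1]).magnitude()) for a,b in zip(P,P[1:])).round(1))
E
```

```text
[ 0.52270796 -0.00359805  0.21799431] 0.5708192572019426 [  17.5   13.1  -16.1    0.2  -60.6 -100.7]
0 [ -19.7   30.   -33.1 -132.3  -27.1 -116.2] 0.0
0.05 [ -19.3   23.   -34.6 -123.7  -23.5 -126.2] 0.0
0.1 [ -16.4   15.1  -35.  -110.6  -18.5 -142.7] 0.0
0.14 [ -10.6    8.4  -35.3  -95.9  -13.1 -162.3] 0.0
0 [ -16.4   15.1  -35.  -110.6  -18.5 -142.7] 2.2640778141180817e-12
minz 0.098 [[0.52, -0.0, 0.22], [0.49, 0.02, 0.17], [0.48, 0.04, 0.14], [0.48, 0.06, 0.12], [0.49, 0.06, 0.11], [0.5, 0.06, 0.11], [0.52, 0.03, 0.1], [0.52, -0.0, 0.1]] 6.8
0.08 [ -1.6   4.6 -31.1 -76.6  -9.4  -8.4] 0.05058821227504762
minz 0.173 [[0.52, -0.0, 0.22], [0.51, 0.02, 0.19], [0.51, 0.04, 0.18], [0.51, 0.05, 0.17], [0.52, 0.05, 0.17], [0.53, 0.04, 0.18], [0.53, 0.02, 0.18], [0.52, -0.0, 0.18]] 3.1
0.15 [ 11.2  -2.5 -34.  -33.4  -9.4 -59.8] 0.14820147293720057
minz 0.21 [[0.52, -0.0, 0.22], [0.52, 0.01, 0.21], [0.52, 0.02, 0.21], [0.53, 0.02, 0.21], [0.53, 0.02, 0.22], [0.53, 0.02, 0.23], [0.53, 0.01, 0.24], [0.52, -0.01, 0.25]] 2.1
```

```bash
cat >> kin.py <<'E'
def rows(q,g,N,n,tail=0):
    P=[fkfull(q+(g-q)*i/N) for i in range(N+1)]
    for c in range(n):
        p0,R0=P[5*c]
        for p,R in P[5*c+1:5*c+6]: print(c,(R0.T@(p-p0)/.75).round(3).tolist(),(Ro.from_matrix(R0.T@R).as_rotvec()/np.pi).round(4).tolist())
E
python3 - <<'E'
from kin import *
q=np.array(r.sense()['joints']);G,e=goal_q(H1-.1*axis(YW),YW);rows(q,G,30,3)
E
```

```text
0 [0.017, 0.007, -0.01] [0.0244, -0.0005, 0.0181]
0 [0.034, 0.015, -0.019] [0.0495, -0.001, 0.0358]
0 [0.048, 0.022, -0.027] [0.0751, -0.0015, 0.0532]
0 [0.061, 0.031, -0.034] [0.1014, -0.0019, 0.0703]
0 [0.073, 0.039, -0.04] [0.1281, -0.0024, 0.087]
1 [0.012, 0.003, -0.007] [0.0272, -0.0008, 0.0164]
1 [0.023, 0.006, -0.013] [0.0549, -0.0018, 0.0325]
1 [0.033, 0.009, -0.019] [0.083, -0.0028, 0.0483]
1 [0.042, 0.013, -0.023] [0.1116, -0.0039, 0.0639]
1 [0.05, 0.017, -0.026] [0.1405, -0.0051, 0.0791]
2 [0.007, 0.001, -0.003] [0.0292, -0.0016, 0.0151]
2 [0.014, 0.002, -0.005] [0.0588, -0.0033, 0.03]
2 [0.019, 0.004, -0.006] [0.0886, -0.0052, 0.0448]
2 [0.024, 0.006, -0.006] [0.1187, -0.0072, 0.0593]
2 [0.028, 0.008, -0.004] [0.1491, -0.0093, 0.0737]
```

>>> {"method": "play_rows", "body": {"commands": [{"fingers": -0.15, "tx": 0.017, "ty": 0.007, "tz": -0.01, "ax": 0.0244, "ay": -0.0005, "az": 0.0181}, {"fingers": -0.15, "tx": 0.034, "ty": 0.015, "tz": -0.019, "ax": 0.0495, "ay": -0.001, "az": 0.0358}, {"fingers": -0.15, "tx": 0.048, "ty": 0.022, "tz": -0.027, "ax": 0.0751, "ay": -0.0015, "az": 0.0532}, {"fingers": -0.15, "tx": 0.061, "ty": 0.031, "tz": -0.034, "ax": 0.1014, "ay": -0.0019, "az": 0.0703}, {"fingers": -0.15, "tx": 0.073, "ty": 0.039, "tz": -0.04, "ax": 0.1281, "ay": -0.0024, "az": 0.087}]}}

```text
time_s: 16.72
tcp_pos: [0.4904, 0.0223, 0.1613]
ee_rot: [[0.035, 0.279, 0.96], [0.267, 0.922, -0.278], [-0.963, 0.266, -0.042]]
wrist_force: [-0.1, -0.1, 0.5]
gripper_width: 0.574
```

>>> {"method": "play_rows", "body": {"commands": [{"fingers": -0.15, "tx": 0.012, "ty": 0.003, "tz": -0.007, "ax": 0.0272, "ay": -0.0008, "az": 0.0164}, {"fingers": -0.15, "tx": 0.023, "ty": 0.006, "tz": -0.013, "ax": 0.0549, "ay": -0.0018, "az": 0.0325}, {"fingers": -0.15, "tx": 0.033, "ty": 0.009, "tz": -0.019, "ax": 0.083, "ay": -0.0028, "az": 0.0483}, {"fingers": -0.15, "tx": 0.042, "ty": 0.013, "tz": -0.023, "ax": 0.1116, "ay": -0.0039, "az": 0.0639}, {"fingers": -0.15, "tx": 0.05, "ty": 0.017, "tz": -0.026, "ax": 0.1405, "ay": -0.0051, "az": 0.0791}]}}

```text
time_s: 17.13
tcp_pos: [0.4766, 0.0491, 0.1292]
ee_rot: [[0.165, 0.64, 0.75], [0.456, 0.625, -0.634], [-0.875, 0.447, -0.189]]
wrist_force: [0.0, -0.2, 0.0]
gripper_width: 0.574
```

```bash
python3 - <<'E'
from kin import *
q=np.array(r.sense()['joints']);print(r.sense()['tcp_pos'],q.round(1));G,e=goal_q(H1-.1*axis(YW),YW);print(G.round(1));rows(q,G,20,4)
E
```

```text
[0.47656823 0.04912086 0.12923711] [   6.2   13.9  -22.6  -37.1  -46.3 -114.5]
[ -16.4   15.1  -35.  -110.6  -18.5 -142.7]
0 [0.007, 0.001, -0.003] [0.0292, -0.0017, 0.015]
0 [0.013, 0.002, -0.005] [0.0588, -0.0035, 0.0298]
0 [0.019, 0.004, -0.006] [0.0886, -0.0054, 0.0445]
0 [0.023, 0.006, -0.005] [0.1187, -0.0075, 0.0589]
0 [0.027, 0.008, -0.004] [0.149, -0.0096, 0.0733]
1 [0.004, 0.002, 0.001] [0.0305, -0.0024, 0.0143]
1 [0.006, 0.005, 0.003] [0.0613, -0.005, 0.0285]
1 [0.009, 0.007, 0.007] [0.0922, -0.0077, 0.0426]
1 [0.01, 0.01, 0.011] [0.1233, -0.0104, 0.0566]
1 [0.011, 0.013, 0.016] [0.1546, -0.0133, 0.0705]
2 [0.001, 0.005, 0.004] [0.0314, -0.003, 0.014]
2 [0.002, 0.011, 0.009] [0.0629, -0.006, 0.0279]
2 [0.002, 0.016, 0.014] [0.0946, -0.0091, 0.0418]
2 [0.002, 0.022, 0.021] [0.1263, -0.0122, 0.0558]
2 [0.001, 0.028, 0.028] [0.1582, -0.0153, 0.0697]
3 [0.0, 0.009, 0.004] [0.032, -0.0032, 0.0139]
3 [0.0, 0.018, 0.01] [0.0641, -0.0063, 0.0278]
3 [-0.0, 0.027, 0.016] [0.0962, -0.0094, 0.0417]
3 [-0.001, 0.037, 0.022] [0.1285, -0.0125, 0.0555]
3 [-0.003, 0.046, 0.03] [0.1609, -0.0155, 0.0694]
```

Tracking as planned, so I continue.

>>> {"method": "play_rows", "body": {"commands": [{"fingers": -0.15, "tx": 0.007, "ty": 0.001, "tz": -0.003, "ax": 0.0292, "ay": -0.0017, "az": 0.015}, {"fingers": -0.15, "tx": 0.013, "ty": 0.002, "tz": -0.005, "ax": 0.0588, "ay": -0.0035, "az": 0.0298}, {"fingers": -0.15, "tx": 0.019, "ty": 0.004, "tz": -0.006, "ax": 0.0886, "ay": -0.0054, "az": 0.0445}, {"fingers": -0.15, "tx": 0.023, "ty": 0.006, "tz": -0.005, "ax": 0.1187, "ay": -0.0075, "az": 0.0589}, {"fingers": -0.15, "tx": 0.027, "ty": 0.008, "tz": -0.004, "ax": 0.149, "ay": -0.0096, "az": 0.0733}]}}

```text
time_s: 17.55
tcp_pos: [0.4818, 0.0638, 0.115]
ee_rot: [[0.359, 0.85, 0.385], [0.525, 0.157, -0.836], [-0.772, 0.502, -0.39]]
wrist_force: [0.4, -0.5, -0.4]
gripper_width: 0.581
```

>>> {"method": "play_rows", "body": {"commands": [{"fingers": -0.15, "tx": 0.004, "ty": 0.002, "tz": 0.001, "ax": 0.0305, "ay": -0.0024, "az": 0.0143}, {"fingers": -0.15, "tx": 0.006, "ty": 0.005, "tz": 0.003, "ax": 0.0613, "ay": -0.005, "az": 0.0285}, {"fingers": -0.15, "tx": 0.009, "ty": 0.007, "tz": 0.007, "ax": 0.0922, "ay": -0.0077, "az": 0.0426}, {"fingers": -0.15, "tx": 0.01, "ty": 0.01, "tz": 0.011, "ax": 0.1233, "ay": -0.0104, "az": 0.0566}, {"fingers": -0.15, "tx": 0.011, "ty": 0.013, "tz": 0.016, "ax": 0.1546, "ay": -0.0133, "az": 0.0705}]}}

```text
time_s: 17.97
tcp_pos: [0.4976, 0.0594, 0.1088]
ee_rot: [[0.556, 0.829, -0.053], [0.466, -0.364, -0.806], [-0.688, 0.424, -0.589]]
wrist_force: [-0.0, 0.2, 0.1]
gripper_width: 0.572
```

```bash
python3 - <<'E'
from kin import *
q=np.array(r.sense()['joints']);print(r.sense()['tcp_pos'],q.round(1));G,e=goal_q(H1-.1*axis(YW),YW);rows(q,G,11,2)
E
```

```text
[0.49764028 0.05943027 0.10883979] [  -5.1   14.5  -28.8  -73.8  -32.3 -128.7]
0 [0.001, 0.005, 0.004] [0.0285, -0.0027, 0.0127]
0 [0.002, 0.01, 0.008] [0.0572, -0.0054, 0.0254]
0 [0.002, 0.015, 0.013] [0.0859, -0.0082, 0.038]
0 [0.002, 0.02, 0.018] [0.1148, -0.011, 0.0506]
0 [0.002, 0.025, 0.025] [0.1437, -0.0138, 0.0633]
1 [0.0, 0.008, 0.004] [0.029, -0.0029, 0.0126]
1 [0.0, 0.016, 0.009] [0.0581, -0.0057, 0.0253]
1 [0.0, 0.024, 0.014] [0.0873, -0.0085, 0.0379]
1 [-0.001, 0.032, 0.02] [0.1166, -0.0113, 0.0505]
1 [-0.002, 0.04, 0.027] [0.146, -0.0141, 0.0631]
```

>>> {"method": "play_rows", "body": {"commands": [{"fingers": -0.15, "tx": 0.001, "ty": 0.005, "tz": 0.004, "ax": 0.0285, "ay": -0.0027, "az": 0.0127}, {"fingers": -0.15, "tx": 0.002, "ty": 0.01, "tz": 0.008, "ax": 0.0572, "ay": -0.0054, "az": 0.0254}, {"fingers": -0.15, "tx": 0.002, "ty": 0.015, "tz": 0.013, "ax": 0.0859, "ay": -0.0082, "az": 0.038}, {"fingers": -0.15, "tx": 0.002, "ty": 0.02, "tz": 0.018, "ax": 0.1148, "ay": -0.011, "az": 0.0506}, {"fingers": -0.15, "tx": 0.002, "ty": 0.025, "tz": 0.025, "ax": 0.1437, "ay": -0.0138, "az": 0.0633}]}}

```text
time_s: 18.38
tcp_pos: [0.5132, 0.0383, 0.1049]
ee_rot: [[0.691, 0.597, -0.408], [0.322, -0.759, -0.565], [-0.647, 0.259, -0.717]]
wrist_force: [0.5, 0.0, 0.4]
gripper_width: 0.574
```

>>> {"method": "play_rows", "body": {"commands": [{"fingers": -0.15, "tx": 0, "ty": 0.008, "tz": 0.004, "ax": 0.029, "ay": -0.0029, "az": 0.0126}, {"fingers": -0.15, "tx": 0, "ty": 0.016, "tz": 0.009, "ax": 0.0581, "ay": -0.0057, "az": 0.0253}, {"fingers": -0.15, "tx": 0, "ty": 0.024, "tz": 0.014, "ax": 0.0873, "ay": -0.0085, "az": 0.0379}, {"fingers": -0.15, "tx": -0.001, "ty": 0.032, "tz": 0.02, "ax": 0.1166, "ay": -0.0113, "az": 0.0505}, {"fingers": -0.15, "tx": -0.002, "ty": 0.04, "tz": 0.027, "ax": 0.146, "ay": -0.0141, "az": 0.0631}]}}

```text
time_s: 18.8
tcp_pos: [0.5218, 0.0034, 0.0991]
ee_rot: [[0.749, 0.208, -0.63], [0.129, -0.977, -0.169], [-0.65, 0.045, -0.758]]
wrist_force: [0.7, -0.7, -0.2]
gripper_width: 0.575
```

```bash
cat >> kin.py <<'E'
def gof(pos,yaw):
    s=r.sense();R0=np.array(s['ee_rot']);b,l=np.radians([yaw,LEAN])
    Rg=E('z',b)@np.array([[np.sin(l),0,-np.cos(l)],[0,-1,0],[-np.cos(l),0,-np.sin(l)]])
    d=R0.T@(np.array(pos)-s['tcp_pos']);a=np.array(s['tcp_pos'])[:2]-sx
    print('t=%.2f'%s['time_s'],'shelf xy',(a@ex).round(4),(a@[-ex[1],ex[0]]).round(4),'z',s['tcp_pos'][2].round(4),'T',(d/.75).round(4),'A',(Ro.from_matrix(R0.T@Rg).as_rotvec()/np.pi).round(4),'F',np.round(s['wrist_force'],1),'Fx %.1f'%(np.array(s['wrist_force'])[:2]@ex),'w %.3f'%s['gripper_width'],'q',np.round(s['joints']).astype(int).tolist())
E
python3 - <<'E'
from kin import *
gof(H1-.1*axis(YW),YW);gof(H1,YW)
w=cap('wrist');cv2.imwrite('pics/w7.png',w['image'][:,:,::-1])
R,T=mat([*(H1[:2]),np.radians(YW)])
print(proj(w,np.array([[x,y,.039] for x in(-.008,.008) for y in(-.013,.013)])@R.T+T).round())
E
```

```text
t=18.80 shelf xy -0.1446 0.0097 z 0.0991 T [-0.0008  0.0094  0.0039] A [ 0.0297 -0.0028  0.0126] F [ 0.7 -0.7 -0.2] Fx 0.6 w 0.575 q [-15, 15, -34, -108, -20, -141]
t=18.80 shelf xy -0.1446 0.0097 z 0.0991 T [0.1324 0.0146 0.0053] A [ 0.0297 -0.0028  0.0126] F [ 0.7 -0.7 -0.2] Fx 0.6 w 0.575 q [-15, 15, -34, -108, -20, -141]
[[353. 261.]
 [314. 257.]
 [354. 241.]
 [316. 237.]]
```

View pics/w7.png

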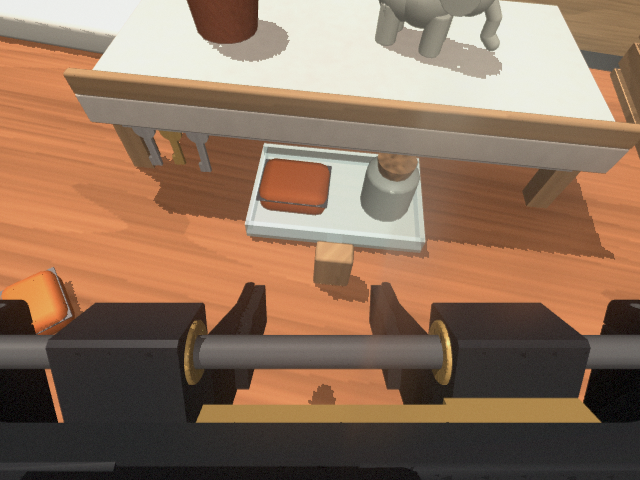

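The wrist view shows the tray half under the shelf, with the case (296,187), the upright jar (388,187), the handle (335,262) and the keys (175,148) well clear on the left. I advance along the tool axis and grip.

>>> {"method": "play_rows", "body": {"commands": [{"fingers": -0.15, "tx": 0.01, "ty": 0.0105, "tz": 0.004, "ax": 0.0297, "ay": -0.0028, "az": 0.0126}, {"fingers": -0.15, "tx": 0.045, "ty": 0.012, "tz": 0.0045, "ax": 0.0297, "ay": -0.0028, "az": 0.0126}, {"fingers": -0.15, "tx": 0.085, "ty": 0.013, "tz": 0.005, "ax": 0.0297, "ay": -0.0028, "az": 0.0126}, {"fingers": -0.15, "tx": 0.12, "ty": 0.0146, "tz": 0.0053, "ax": 0.0297, "ay": -0.0028, "az": 0.0126}, {"fingers": -0.15, "tx": 0.1324, "ty": 0.0146, "tz": 0.0053, "ax": 0.0297, "ay": -0.0028, "az": 0.0126}]}}

```text
time_s: 19.27
tcp_pos: [0.5972, 0.0051, 0.0291]
ee_rot: [[0.748, 0.123, -0.653], [0.092, -0.992, -0.081], [-0.658, 0.001, -0.753]]
wrist_force: [-0.1, 0.9, 0.3]
gripper_width: 0.573
```

>>> {"method": "play_rows", "body": {"commands": [{"fingers": 0.2, "tx": 0, "ty": 0, "tz": 0, "ax": 0, "ay": 0, "az": 0}, {"fingers": 0.3, "tx": 0, "ty": 0, "tz": 0, "ax": 0, "ay": 0, "az": 0}]}}

```text
time_s: 19.43
tcp_pos: [0.5954, 0.0058, 0.031]
ee_rot: [[0.748, 0.124, -0.652], [0.093, -0.992, -0.083], [-0.657, 0.002, -0.754]]
wrist_force: [0.1, 0.9, 0.3]
gripper_width: 0.498
```

```bash
python3 - <<'E'
from kin import *
gof(H1,YW)
E
```

```text
t=19.43 shelf xy -0.0712 0.0035 z 0.031 T [-0.0004  0.0013 -0.0013] A [0.0016 0.0004 0.0011] F [0.1 0.9 0.3] Fx 0.2 w 0.498 q [-20, 30, -33, -132, -27, -116]
```

>>> {"method": "play_rows", "body": {"commands": [{"fingers": 1, "tx": 0, "ty": 0, "tz": 0, "ax": 0, "ay": 0, "az": 0}, {"fingers": 1, "tx": 0, "ty": 0, "tz": 0, "ax": 0, "ay": 0, "az": 0}, {"fingers": 1, "tx": 0, "ty": 0, "tz": 0, "ax": 0, "ay": 0, "az": 0}, {"fingers": 1, "tx": 0, "ty": 0, "tz": 0, "ax": 0, "ay": 0, "az": 0}, {"fingers": 1, "tx": 0, "ty": 0, "tz": 0, "ax": 0, "ay": 0, "az": 0}]}}

```text
time_s: 19.85
tcp_pos: [0.5957, 0.0056, 0.0329]
ee_rot: [[0.75, 0.123, -0.65], [0.092, -0.992, -0.082], [-0.655, 0.002, -0.756]]
wrist_force: [-4.5, -1.5, 7.6]
gripper_width: 0.293
```

>>> {"method": "play_rows", "body": {"commands": [{"fingers": 1, "tx": 0.004, "ty": 0, "tz": -0.0035, "ax": 0, "ay": 0, "az": 0}, {"fingers": 1, "tx": 0.011, "ty": 0, "tz": -0.0095, "ax": 0, "ay": 0, "az": 0}, {"fingers": 1, "tx": 0.019, "ty": 0, "tz": -0.0165, "ax": 0, "ay": 0, "az": 0}, {"fingers": 1, "tx": 0.026, "ty": 0, "tz": -0.0226, "ax": 0, "ay": 0, "az": 0}, {"fingers": 1, "tx": 0.031, "ty": 0, "tz": -0.027, "ax": 0, "ay": 0, "az": 0}]}}

```text
time_s: 20.27
tcp_pos: [0.6258, 0.0097, 0.0329]
ee_rot: [[0.75, 0.124, -0.65], [0.092, -0.992, -0.083], [-0.655, 0.002, -0.756]]
wrist_force: [-10.0, -2.4, 10.8]
gripper_width: 0.293
```

```bash
python3 - <<'E'
from kin import *
gof(sh(-.04,.031,.0025),YW)
E
```

```text
t=20.27 shelf xy -0.0405 0.0039 z 0.0329 T [0.0021 0.0018 0.0015] A [ 0.0016 -0.0004  0.0009] F [-10.   -2.4  10.8] Fx -10.2 w 0.293 q [-17, 31, -29, -131, -24, -120]
```

>>> {"method": "play_rows", "body": {"commands": [{"fingers": 1, "tx": -0.0006, "ty": 0, "tz": -0.0008, "ax": 0, "ay": 0, "az": 0}, {"fingers": 1, "tx": -0.0012, "ty": 0, "tz": -0.0014, "ax": 0, "ay": 0, "az": 0}, {"fingers": 1, "tx": -0.0012, "ty": 0, "tz": -0.0014, "ax": 0, "ay": 0, "az": 0}]}}

```text
time_s: 20.52
tcp_pos: [0.6263, 0.0095, 0.033]
ee_rot: [[0.749, 0.123, -0.651], [0.092, -0.992, -0.082], [-0.656, 0.002, -0.754]]
wrist_force: [1.6, 0.5, -1.6]
gripper_width: 0.291
```

>>> {"method": "play_rows", "body": {"commands": [{"fingers": 1, "tx": 0.0015, "ty": 0, "tz": -0.0013, "ax": 0, "ay": 0, "az": 0}, {"fingers": 1, "tx": 0.003, "ty": 0, "tz": -0.0026, "ax": 0, "ay": 0, "az": 0}, {"fingers": 1, "tx": 0.0045, "ty": 0, "tz": -0.0039, "ax": 0, "ay": 0, "az": 0}, {"fingers": 1, "tx": 0.006, "ty": 0, "tz": -0.0052, "ax": 0, "ay": 0, "az": 0}]}}

```text
time_s: 20.85
tcp_pos: [0.6312, 0.0101, 0.0329]
ee_rot: [[0.748, 0.123, -0.652], [0.092, -0.992, -0.082], [-0.657, 0.001, -0.754]]
wrist_force: [-5.5, -0.4, 4.4]
gripper_width: 0.299
```

>>> {"method": "play_rows", "body": {"commands": [{"fingers": 1, "tx": 0.0015, "ty": 0, "tz": -0.0013, "ax": 0, "ay": 0, "az": 0}, {"fingers": 1, "tx": 0.003, "ty": 0, "tz": -0.0026, "ax": 0, "ay": 0, "az": 0}, {"fingers": 1, "tx": 0.0045, "ty": 0, "tz": -0.0039, "ax": 0, "ay": 0, "az": 0}]}}

```text
time_s: 21.1
tcp_pos: [0.6356, 0.0107, 0.0329]
ee_rot: [[0.748, 0.123, -0.652], [0.092, -0.992, -0.082], [-0.657, 0.001, -0.754]]
wrist_force: [-4.9, -0.7, 4.4]
gripper_width: 0.297
```

>>> {"method": "play_rows", "body": {"commands": [{"fingers": 1, "tx": 0.0015, "ty": 0, "tz": -0.0013, "ax": 0, "ay": 0, "az": 0}, {"fingers": 1, "tx": 0.003, "ty": 0, "tz": -0.0026, "ax": 0, "ay": 0, "az": 0}]}}

```text
time_s: 21.27
tcp_pos: [0.6386, 0.011, 0.0329]
ee_rot: [[0.748, 0.123, -0.652], [0.092, -0.992, -0.082], [-0.657, 0.001, -0.754]]
wrist_force: [-5.8, -0.3, 4.7]
gripper_width: 0.296
```

>>> {"method": "play_rows", "body": {"commands": [{"fingers": 1, "tx": 0.001, "ty": 0, "tz": -0.0009, "ax": 0, "ay": 0, "az": 0}, {"fingers": 1, "tx": 0.002, "ty": 0, "tz": -0.0018, "ax": 0, "ay": 0, "az": 0}]}}

```text
time_s: 21.43
tcp_pos: [0.6409, 0.0112, 0.0329]
ee_rot: [[0.748, 0.123, -0.652], [0.092, -0.992, -0.082], [-0.657, 0.001, -0.754]]
wrist_force: [-4.7, -0.4, 3.6]
gripper_width: 0.298
```

>>> {"method": "play_rows", "body": {"commands": [{"fingers": 1, "tx": 0.001, "ty": 0, "tz": -0.0009, "ax": 0, "ay": 0, "az": 0}, {"fingers": 1, "tx": 0.002, "ty": 0, "tz": -0.0018, "ax": 0, "ay": 0, "az": 0}]}}

```text
time_s: 21.6
tcp_pos: [0.6429, 0.0115, 0.0329]
ee_rot: [[0.748, 0.123, -0.652], [0.092, -0.992, -0.082], [-0.657, 0.001, -0.754]]
wrist_force: [-4.9, -0.4, 4.0]
gripper_width: 0.299
```

>>> {"method": "play_rows", "body": {"commands": [{"fingers": 1, "tx": 0.001, "ty": 0, "tz": -0.0009, "ax": 0, "ay": 0, "az": 0}, {"fingers": 1, "tx": 0.002, "ty": 0, "tz": -0.0018, "ax": 0, "ay": 0, "az": 0}]}}

```text
time_s: 21.77
tcp_pos: [0.6451, 0.0117, 0.0329]
ee_rot: [[0.748, 0.123, -0.652], [0.092, -0.992, -0.081], [-0.657, 0.001, -0.754]]
wrist_force: [-4.3, -0.1, 3.2]
gripper_width: 0.298
```

>>> {"method": "play_rows", "body": {"commands": [{"fingers": 1, "tx": 0.001, "ty": 0, "tz": -0.0009, "ax": 0, "ay": 0, "az": 0}, {"fingers": 1, "tx": 0.002, "ty": 0, "tz": -0.0018, "ax": 0, "ay": 0, "az": 0}]}}

```text
time_s: 21.93
tcp_pos: [0.6475, 0.0119, 0.0329]
ee_rot: [[0.749, 0.122, -0.652], [0.092, -0.992, -0.081], [-0.657, 0.001, -0.754]]
wrist_force: [-4.4, -0.4, 3.0]
gripper_width: 0.294
```

>>> {"method": "play_rows", "body": {"commands": [{"fingers": 1, "tx": 0.001, "ty": 0, "tz": -0.0009, "ax": 0, "ay": 0, "az": 0}, {"fingers": 1, "tx": 0.002, "ty": 0, "tz": -0.0018, "ax": 0, "ay": 0, "az": 0}]}}

```text
time_s: 22.1
tcp_pos: [0.6492, 0.0121, 0.0329]
ee_rot: [[0.748, 0.123, -0.652], [0.091, -0.992, -0.082], [-0.657, 0.001, -0.754]]
wrist_force: [-8.5, -0.7, 8.0]
gripper_width: 0.297
```

Force rises at TCP shelf x ≈ -17 mm, so that is the bumper. I press in a little more, gently.

>>> {"method": "play_rows", "body": {"commands": [{"fingers": 1, "tx": 0.0007, "ty": 0, "tz": -0.0006, "ax": 0, "ay": 0, "az": 0}, {"fingers": 1, "tx": 0.0014, "ty": 0, "tz": -0.0012, "ax": 0, "ay": 0, "az": 0}, {"fingers": 1, "tx": 0.0014, "ty": 0, "tz": -0.0012, "ax": 0, "ay": 0, "az": 0}]}}

```text
time_s: 22.35
tcp_pos: [0.6499, 0.0122, 0.0329]
ee_rot: [[0.748, 0.123, -0.652], [0.091, -0.992, -0.082], [-0.658, 0.002, -0.753]]
wrist_force: [-8.8, -2.1, 7.1]
gripper_width: 0.297
```

>>> {"method": "play_rows", "body": {"commands": [{"fingers": 1, "tx": 0.0007, "ty": 0, "tz": -0.0006, "ax": 0, "ay": 0, "az": 0}, {"fingers": 1, "tx": 0.0014, "ty": 0, "tz": -0.0012, "ax": 0, "ay": 0, "az": 0}, {"fingers": 1, "tx": 0.0014, "ty": 0, "tz": -0.0012, "ax": 0, "ay": 0, "az": 0}]}}

```text
time_s: 22.6
tcp_pos: [0.6506, 0.0124, 0.0329]
ee_rot: [[0.747, 0.123, -0.653], [0.091, -0.992, -0.082], [-0.658, 0.002, -0.753]]
wrist_force: [-11.2, -2.9, 10.9]
gripper_width: 0.298
```

>>> {"method": "play_rows", "body": {"commands": [{"fingers": 1, "tx": -0.0005, "ty": 0, "tz": -0.0015, "ax": 0, "ay": 0, "az": 0}, {"fingers": 1, "tx": 0.0004, "ty": 0, "tz": -0.0024, "ax": 0, "ay": 0, "az": 0}, {"fingers": 1, "tx": 0.0008, "ty": 0, "tz": -0.003, "ax": 0, "ay": 0, "az": 0}, {"fingers": 1, "tx": 0.0008, "ty": 0, "tz": -0.003, "ax": 0, "ay": 0, "az": 0}]}}

```text
time_s: 22.93
tcp_pos: [0.6516, 0.0125, 0.0329]
ee_rot: [[0.745, 0.122, -0.655], [0.091, -0.992, -0.082], [-0.66, 0.002, -0.751]]
wrist_force: [-12.9, -2.3, 6.0]
gripper_width: 0.297
```

```bash
python3 - <<'E'
from kin import *
gof(sh(-.0172,.0329,.0035),YW)
E
```

```text
t=22.93 shelf xy -0.0145 0.0036 z 0.0329 T [-0.0027  0.0001  0.0024] A [0.0013 0.0018 0.0005] F [-12.9  -2.3   6. ] Fx -13.1 w 0.297 q [-14, 31, -24, -127, -20, -127]
```

>>> {"method": "play_rows", "body": {"commands": [{"fingers": 0.35, "tx": 0, "ty": 0, "tz": 0, "ax": 0, "ay": 0, "az": 0}, {"fingers": 0.2, "tx": 0, "ty": 0, "tz": 0, "ax": 0, "ay": 0, "az": 0}, {"fingers": -0.15, "tx": 0, "ty": 0, "tz": 0, "ax": 0, "ay": 0, "az": 0}, {"fingers": -0.15, "tx": 0, "ty": 0, "tz": 0, "ax": 0, "ay": 0, "az": 0}, {"fingers": -0.15, "tx": 0, "ty": 0, "tz": 0, "ax": 0, "ay": 0, "az": 0}]}}

```text
time_s: 23.35
tcp_pos: [0.655, 0.0128, 0.0346]
ee_rot: [[0.749, 0.122, -0.651], [0.092, -0.992, -0.081], [-0.656, 0.001, -0.755]]
wrist_force: [-0.3, 0.3, 0.6]
gripper_width: 0.526
```

>>> {"method": "play_rows", "body": {"commands": [{"fingers": -0.15, "tx": -0.01, "ty": 0, "tz": 0, "ax": 0, "ay": 0, "az": 0}, {"fingers": -0.15, "tx": -0.03, "ty": 0, "tz": 0, "ax": 0, "ay": 0, "az": 0}, {"fingers": -0.15, "tx": -0.06, "ty": 0, "tz": 0, "ax": 0, "ay": 0, "az": 0}, {"fingers": -0.15, "tx": -0.09, "ty": 0, "tz": 0, "ax": 0, "ay": 0, "az": 0}, {"fingers": -0.15, "tx": -0.12, "ty": 0, "tz": 0, "ax": 0, "ay": 0, "az": 0}]}}

```text
time_s: 23.77
tcp_pos: [0.586, 0.0037, 0.094]
ee_rot: [[0.749, 0.121, -0.652], [0.091, -0.993, -0.08], [-0.656, 0.001, -0.754]]
wrist_force: [-1.6, 0.7, -0.1]
gripper_width: 0.571
```

```bash
python3 - <<'E'
from kin import *
gof(sh(-.0172,.0329,.0035),YW)
w=cap('wrist');cv2.imwrite('pics/w8.png',w['image'][:,:,::-1])
for h in(-.03,-.025,-.02,-.015):
    o=sh(h,0,.0035);R,T=mat([*o[:2],np.radians(YW)]);print(h,proj(w,np.array([[-.008,-.013,.039],[-.008,.013,.039]])@R.T+T).round(1).tolist())
E
```

```text
t=23.77 shelf xy -0.0808 0.0025 z 0.094 T [ 0.1174 -0.001   0.0058] A [0.0007 0.0002 0.0004] F [-1.6  0.7 -0.1] Fx -1.5 w 0.571 q [-10, 19, -27, -106, -14, -152]
-0.03 [[337.2, 285.2], [295.0, 285.1]]
-0.025 [[337.0, 277.9], [295.3, 277.8]]
-0.02 [[336.8, 270.7], [295.6, 270.7]]
-0.015 [[336.6, 263.7], [295.9, 263.7]]
```

View pics/w8.png

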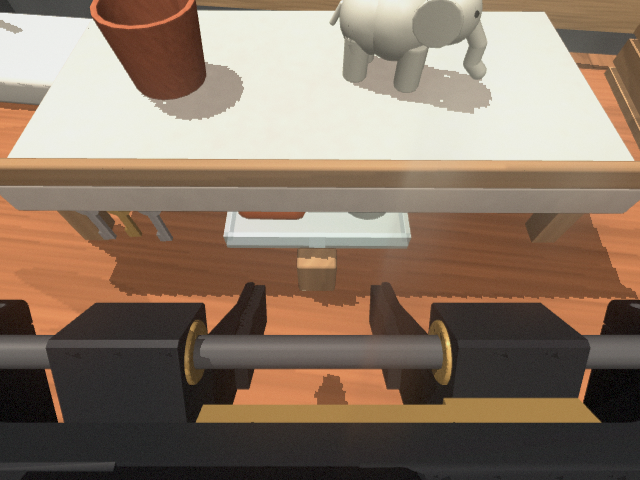

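The handle's rear top edge is at v≈263, which puts the handle centre at shelf x ≈ -15 mm. That is still within the bumper's compressed range. The case (272,214) and jar base (367,214) are on the tray and the keys are clear. One last side check.

```bash
python3 - <<'E'
from kin import *
s=cap('side');t=cap('top');w=cap('wrist')
for p,n in((s,'side'),(t,'top'),(w,'wrist')): print(n,[(k,[(np.round(d['uv']).astype(int).tolist(),round(d['score'],2)) for d in spotter.find_in(k,p)][:3]) for k in('jar','case','cup','tin','tall_jar','tray','elephant','planter','keys')])
cv2.imwrite('pics/f9.png',np.hstack([cv2.resize(s['image'][180:330,280:480],(400,300),interpolation=cv2.INTER_CUBIC),cv2.resize(w['image'][190:310,190:450],(400,300),interpolation=cv2.INTER_CUBIC)])[:,:,::-1])
E
```

```text
side [('jar', []), ('case', [([234, 249], 0.6)]), ('cup', [([279, 170], 0.77), ([386, 190], 0.6)]), ('tin', [([366, 444], 0.87), ([363, 259], 0.29)]), ('tall_jar', [([368, 261], 0.48)]), ('tray', [([224, 319], 0.97), ([367, 261], 0.85)]), ('elephant', [([424, 223], 0.77)]), ('planter', [([385, 188], 0.64)]), ('keys', [([345, 223], 0.55)])]
top [('jar', []), ('case', [([229, 288], 0.93), ([262, 347], 0.79)]), ('cup', [([123, 272], 0.96)]), ('tin', [([512, 274], 0.58)]), ('tall_jar', [([470, 325], 0.9)]), ('tray', [([315, 220], 0.44)]), ('elephant', [([339, 152], 0.68)]), ('planter', [([256, 166], 0.94)]), ('keys', [([311, 169], 0.56)])]
wrist [('jar', [([364, 220], 0.69)]), ('case', [([277, 218], 0.57)]), ('cup', []), ('tin', [([321, 143], 0.23)]), ('tall_jar', []), ('tray', [([320, 241], 0.62)]), ('elephant', [([411, 37], 0.57), ([131, 226], 0.56)]), ('planter', [([157, 42], 0.78)]), ('keys', [([134, 225], 0.81)])]
```

View pics/f9.png

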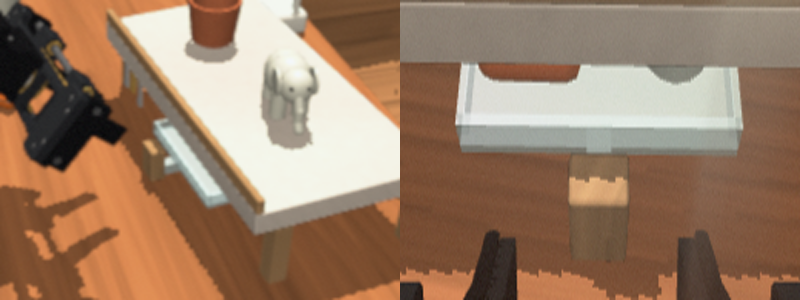

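```bash
python3 - <<'E'
import cv2,numpy as np
for f,u,v0,v1 in(('w7',334,234,290),('w8',317,244,296)):
    im=cv2.imread(f'pics/{f}.png').astype(int)[v0:v1,u-6:u+7].mean(1).sum(1);print(f,list(zip(range(v0,v1),im.round().astype(int).tolist())))
E
python3 - <<'E'
from kin import *
s=r.sense();w=cap('wrist');o=sh(-.0145,0,.0035);
for x in(-.0145,-.017,-.02,-.023):
    o=sh(x,0,.0035);R,T=mat([*o[:2],np.radians(YW)]);print(x,proj(w,np.array([[.008,0,.039],[-.008,0,.039],[-.008,0,.002]])@R.T+T).round(1)[:,1])
E
```

```text
w7 [(234, 506), (235, 507), (236, 508), (237, 507), (238, 506), (239, 509), (240, 506), (241, 498), (242, 451), (243, 473), (244, 515), (245, 516), (246, 518), (247, 519), (248, 520), (249, 522), (250, 523), (251, 522), (252, 523), (253, 522), (254, 519), (255, 516), (256, 513), (257, 515), (258, 513), (259, 503), (260, 472), (261, 423), (262, 344), (263, 286), (264, 279), (265, 278), (266, 274), (267, 273), (268, 274), (269, 272), (270, 275), (271, 274), (272, 272), (273, 273), (274, 272), (275, 270), (276, 265), (277, 263), (278, 263), (279, 262), (280, 262), (281, 265), (282, 260), (283, 262), (284, 269), (285, 282), (286, 297), (287, 299), (288, 298), (289, 297)]
w8 [(244, 503), (245, 494), (246, 478), (247, 441), (248, 270), (249, 323), (250, 320), (251, 318), (252, 319), (253, 322), (254, 321), (255, 321), (256, 335), (257, 403), (258, 481), (259, 514), (260, 514), (261, 513), (262, 512), (263, 511), (264, 508), (265, 505), (266, 474), (267, 438), (268, 354), (269, 269), (270, 265), (271, 264), (272, 265), (273, 262), (274, 264), (275, 263), (276, 262), (277, 259), (278, 261), (279, 263), (280, 260), (281, 259), (282, 256), (283, 255), (284, 253), (285, 254), (286, 252), (287, 255), (288, 252), (289, 253), (290, 250), (291, 252), (292, 256), (293, 254), (294, 254), (295, 253)]
-0.0145 [242.7 264.1 288.6]
-0.017 [246.  267.6 291.7]
-0.02 [249.9 271.9 295.6]
-0.023 [253.9 276.2 299.6]
```

```bash
python3 -c "
from station import r,job
print(r.sense()['time_s'],r.sense()['wrist_force']);print(job.finish_job())"
```

```text
25.3667 [ 0.89644556  0.57540382 -0.5390234 ]
the job is handed in; nothing more can be done
None
```

The job is handed in at about 25 s of the 64 s allowed. I lowered the small jar upright onto the free half of the tray. I then slid the tray in line with the shelf, let go, and took the handle again with the tool leaning 49° (35° was outside the wrist's range). I pushed it in under the shelf until I felt the bumper. Pushing force rose from about 5 N to 8.5 N at contact. I pressed in about 3 mm more, to 13 N at most, and released.

**Last checks:**
- **Tray:** the wrist camera puts the handle about 16 mm in front of the shelf edge. That suggests it still presses the bumper by about 1 mm, though the estimate is only good to a millimetre or two.
- **Jar and case:** both were on the tray. Under the shelf I could only see their lower parts, so I last saw the jar upright just before the final push.
- **Keys:** they hung clear of the tray and gripper throughout, and I felt no sign of contact.
- **Bystanders:** the cup, tin, tall jar, elephant, planter and loose cases showed at their first pixels to within a few pixels. The turquoise tray did too, but only in the side view.
- **Checks that missed or disagreed:** the detectors did not find the jar in the final top and side views, where the shelf hides it. In the last top view they also gave a few weak misreadings, such as keys in the middle of the shelf.
- **Robot:** the gripper was standing clear with no contact force.

One early move ran into a wrist limit and the arm drifted off course above the table. It touched nothing and I recovered.

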